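Unplug the leak-test manifold and close it with its dust cover

TASK

The seal tests are over: rock each tight rubber bung side to side while drawing it up out of the leak-test manifold, without pulling the manifold's port block up off its base, and lay all the bungs in the shallow tray. Then put the flat dust cover into the recess over the empty ports and press it down past both end catches until it sits fully home and level. Leave the other things on the bench where they are.

Things in the scene. Friction and masses are not known exactly. Their poses are not given: they have to be found in the camera images.
- seat (a point): the centre of the recess floor on top of the manifold's aluminium port block, 45 mm above the bench. z up, x across the block (80 mm), y along it (205 mm). The recess measures 60 mm (x) by 169 mm (y); its long side rims stand 6 mm above the floor, its two end walls 18 mm (60 mm wide, 18 mm thick). The grey base under the block is 105 x 225 x 10 mm
- port0 (a point): the middle of port 0's mouth in the recess floor, a 30 mm (x) by 14 mm (y) opening at seat y = -60 mm. In each port two sprung rubber lips, 4 mm below the floor, grip the stem of a bung on its two 12 mm wide faces (its -x and +x ends)
- port1 (a point): port 1, alike, at seat y = -20 mm
- port2 (a point): port 2, alike, at seat y = 20 mm
- port3 (a point): port 3, alike, at seat y = 60 mm
- catch0_tip (a point): tip of the sprung steel catch in the end wall at -y: it sticks out 4 mm into the recess, 9 mm above the floor, with 45 degree faces. An unpressed cover rests on the catches, its underside some 12 mm above the floor; about 10 N pressed down near an end pushes that end past its catch, which then holds it down
- catch1_tip (a point): tip of the like catch in the end wall at +y
- block (a joint): how far the port block has been lifted off its base, m; 0 is down. It slides freely straight up on two guide pins and only its weight (0.6 kg) holds it down
- bung0_c (a point): rubber port bung, one piece, 48 mm high: stem 20 x 12 mm, 14 mm long, at the bottom; collar 24 x 16 x 4 mm; finger tab 20 x 12 mm, 30 mm tall, on top. 30 g. This point is its centre, 24 mm above the stem's foot; z up through the tab, x along the 20 mm side, y along the 12 mm side. If present it starts in port 0; an absent bung reads None from the start
- bung1_c (a point): a bung alike in all to bung 0, at first in port 1. Home in a port, a bung's collar lies on the recess floor (this point 10 mm above the floor), its tab's top is 34 mm above the floor, its x and y are parallel to those of seat. Drawn straight up, a bung drags with about 18 N and so lifts the block
- bung2_c (a point): a bung alike in all to bung 0, at first in port 2. Rocked about its y axis by some 0.11 rad each way and raised 2 mm or less with each tip, a bung walks out without lifting the block; it is free about 10 mm up
- bung3_c (a point): a bung alike in all to bung 0, at first in port 3
- tray_in (a point): the centre of the inner floor of the fixed, open, shallow blue tray, 5 mm above the bench. Tray outside 170 mm (x) by 150 mm (y), 22 mm high, walls 5 mm
- cover_c (a point): the dust cover: a flat white plate 56 mm (x) by 166 mm (y), 6 mm thick, with a grey grip rib on top in its middle, 14 mm (x) by 40 mm (y), 24 mm tall. 150 g. This point is its centre half-way up, 15 mm above its underside; z up through the rib. It starts flat on the bench, rib up, and fits the recess either way round
- phone: a handset lying on its back, 72 x 150 x 8 mm; a bystander to be left alone; origin at its middle, z 0 at the underside
- spool: a steel solder spool, 48 mm across, 34 mm high; a bystander to be left alone; origin at its middle, z 0 at the underside
- fluxjar: an amber flux jar, 42 mm across, 40 mm high; a bystander to be left alone; origin at its middle, z 0 at the underside
- pot: an open brass tip-cleaner bowl, 68 mm across, 40 mm high; a bystander to be left alone; origin at its middle, z 0 at the underside
- driver: a screwdriver, 150 mm long, lying down; a bystander to be left alone; origin at its middle
- chipbox: a clear plastic component box, 60 x 90 x 25 mm; a bystander to be left alone; origin at its middle, z 0 at the underside
Mind the look-alikes: they are no part of the job. Of the things that look like the part that bears cover_c, the middle-sized one is meant.

How it is judged:
By the outcome, as a careful person would: the job done as asked, in the order asked, and still so for the second after the job is handed in, with the robot touching nothing.
Of bung0, bung1, bung2, bung3 only 3 to 4 are there at a start; the rules pass over those that are not, and their reading is None.
At some moment in a run one of cover may be knocked a few centimetres aside while the robot is not near it.
Once in a run the grip may slacken for a moment while it holds something.
It also fails if it takes over 210 s, if anything falls off the work surface, if the arm or the gripper's body presses on something with over 40 N, if the wrist force passes 120 N, or if a joint passes its speed limit or range.

ROBOT

A 6-joint arm with a two-finger parallel gripper is mounted at the origin on the work surface. World frame = base frame: x ahead of the robot, y to its left, z up, the work surface at z = 0. Lengths are in m, angles in rad, forces in N, time in s.
With the tool pointing down it reaches from about 0.375 to 0.9 m from the base axis. Payload 3.1 kg.
Tool frame: the origin (TCP) lies at the centre of the arm's flange, where the gripper is bolted on; the fingertips stand 173 mm ahead of it and the grasp point (between the pads) lies 155 mm ahead of it; z points along the fingers, y is the line along which they close (so a half turn about z gives the same grasp; the last joint's range is limited). The gripper opens to 85 mm and grips with 20 to 120 N. Pads are 22 mm wide; open, the fingers measure 114 mm over their backs; the gripper's body (76 mm by 85 mm) begins 54 mm behind the grasp point. The pads swing forward as they close: fully open they stand 13 mm farther back than shut.
Start: joints at [1.073, 0.527, 1.433, -0, 1.181, -0.178], TCP at [0.196, 0.593, 0.405] pointing down, gripper open.
Joint ranges: [-3.08, 3.08], [-0.75, 2.2], [0.22, 2.44], [-1.43, 4.57], [0, 2.65], [-2.85, 2.85]. Speed limits (rad/s): [2.79, 2.79, 3.14, 3.14, 3.14, 3.14].

INTERFACE

Orientations are given as a unit quaternion [x, y, z, w].
In Python, from station import * gives the robot as it stands.
- The arm moves only by the shell command python3 -m jog 'ROWS' [OPENING] [FORCE]. ROWS is a JSON object of lists of equal length, an entry for each row: "linear": the shift along the world's x, y, z in mm, a list of three; "turn": the turn about the world's z in units of 5 degrees (1.0 is 5 degrees). A call has 1 to 12 rows; each row shifts and turns the commanded pose from where the row before left it; what a row does not reach is not made up. A row lasts 1/8 s, in which the tool goes at most 62.5 mm and 10.7 degrees, less where a joint would pass 70% of its speed; a pose out of reach is approached as far as the arm can. A call is refused whole if a number of a shift passes 62.5 or a number of a turn 1, either way. A call with a gripper value outside its range is refused whole. OPENING is the opening, from 0 (shut) to 1 (fully open), set as the call begins (- or left out, the last holds). The fingers move at their own pace and stop on an object; FORCE is the grip in N (left out, the last holds). Time passes only in rows, so rows that do not move let the fingers close. It gives the time, the measured TCP pose, the force, the opening and the grip force at its end, in the units of the state.
- sense(): the state, without advancing time (a new reading comes with each control period).
- snapshot(name): name is "scene" or "top"; returns the picture (400x640x3 uint8, red, green, blue); there is no depth.
- get_calibration(name): a dict with "fx", "fy", "cx", "cy" (pixels), "world_to_cam" (4x4, takes a point from world to camera coordinates). Camera axes: x right, y down, z forward; pixel columns grow to the right and rows downward; lengths in m; the calibration is good to about 2 mm. A picture is of the moment at which its call begins. get_calibration takes no time and is no camera call.
- sign_off(): hands the job in; it is judged then, once.
The state is a dict: "t": time; "q": joint angles; "qd": joint speeds; "tau": joint torques, N m; "tcp_pos": TCP position; "tool_rot": TCP orientation; "force": force on the tool from outside, world axes, zero at the start; "ft_torque": the same for the moment, N m; "finger_gap": opening from 0.0 (shut) to 1.0 (fully open); "gripper_force": force on a finger pad.
Only numpy, scipy, OpenCV 4.12 (cv2) and the standard library are available. Lean on these libraries where they do the work, as an engineer would, in place of code of your own. Each camera call takes 0.05 s, during which the arm holds its last target. There are 200 camera calls.

## Working session

There is one attempt and no reset: what is moved stays moved. The work goes in short steps, Python scripts to look and compute and a shell command to move; the robot and the scene stay as the last step left them, time stands still between calls to the robot, and variables do not carry over. Pictures are saved under pics/ and viewed, at most 14 in all, crops included, and the job is handed in when it is done.

```bash
ls; mkdir -p pics
python3 - <<'E'
from station import *
import cv2
for n in ("scene","top"):
    im=snapshot(n); cv2.imwrite(f"pics/{n}0.png",im[:,:,::-1]); c=get_calibration(n); print(n,c)
print(sense())
E
```

```text
pics
scene {'fx': 512.968797120245, 'fy': 512.968797120245, 'cx': 324.5164670010499, 'cy': 203.4335831420008, 'world_to_cam': array([[ 0.49088226,  0.87115036,  0.01147458, -0.15050712],
       [ 0.64690538, -0.35563786, -0.67456293, -0.35225426],
       [-0.58356494,  0.33855394, -0.73812816,  1.62570753],
       [ 0.        ,  0.        ,  0.        ,  1.        ]])}
top {'fx': 381.1578453326127, 'fy': 381.1578453326127, 'cx': 320.6294623987312, 'cy': 198.94887110813494, 'world_to_cam': array([[ 0.00363852, -0.99975882,  0.02165775, -0.12654515],
       [-0.98298196, -0.00755363, -0.18354674,  0.57860876],
       [ 0.18366607, -0.02062134, -0.98277237,  0.91159362],
       [ 0.        ,  0.        ,  0.        ,  1.        ]])}
{'t': 0.1, 'q': array([ 1.07352362e+00,  5.28389354e-01,  1.43378192e+00, -2.18131056e-06,
        1.18140125e+00, -1.78476031e-01]), 'qd': array([ 0.00010404, -0.00117368, -0.00395814, -0.00144908, -0.00034099,
        0.0001001 ]), 'tau': array([-1.16526833e-03, -4.43307030e+01, -1.78586876e+01, -3.11346557e-04,
        3.99330806e-03, -2.75131572e-05]), 'tcp_pos': array([0.19569779, 0.59324522, 0.40381874]), 'tool_rot': array([ 1.58723712e-01,  9.87322543e-01, -9.34301306e-04, -3.27194977e-04]), 'force': array([-0.4028582 ,  0.37857653,  0.58902789]), 'ft_torque': array([0.0329691 , 0.04442184, 0.00535345]), 'gripper_force': 0.0, 'finger_gap': 0.9982384920582003}
```

View pics/top0.png

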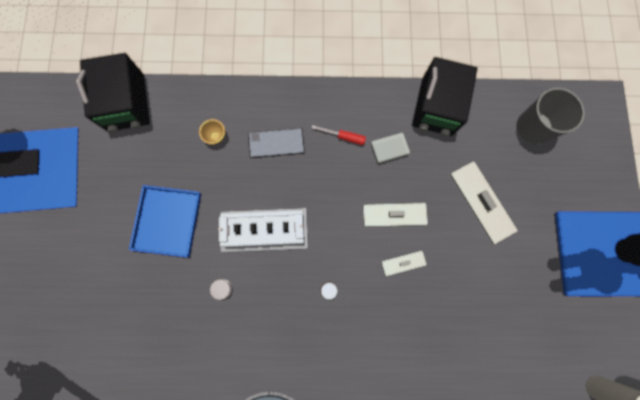

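View pics/scene0.png

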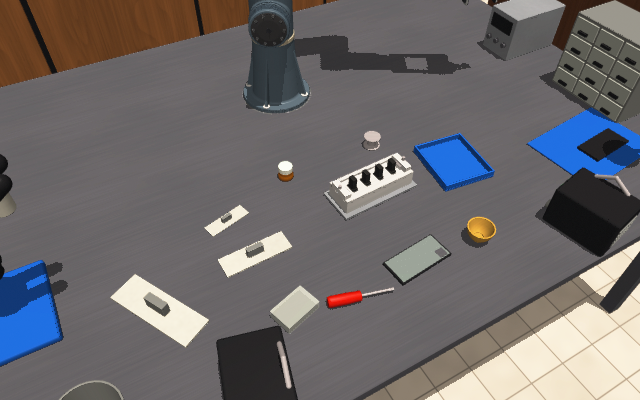

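```bash
cat > h.py <<'E'
from station import *
import cv2, numpy as np
def ray(n,u,v,z):
    c=get_calibration(n); T=c["world_to_cam"]; R,t=T[:3,:3],T[:3,3]
    o=-R.T@t; d=R.T@np.array([(u-c["cx"])/c["fx"],(v-c["cy"])/c["fy"],1])
    return o+d*(z-o[2])/d[2]
def proj(n,p):
    c=get_calibration(n); T=c["world_to_cam"]; q=T[:3,:3]@np.array(p)+T[:3,3]
    return np.array([c["fx"]*q[0]/q[2]+c["cx"],c["fy"]*q[1]/q[2]+c["cy"]])
def crop(im,x0,y0,w,h,s): return cv2.resize(im[y0:y0+h,x0:x0+w,::-1],None,fx=s,fy=s,interpolation=cv2.INTER_CUBIC)
def state():
    s=sense(); q=s["tool_rot"]; 
    from scipy.spatial.transform import Rotation as R
    m=R.from_quat(q).as_matrix(); y=m[:,1]
    print("t",round(s["t"],2),"tcp",(s["tcp_pos"]*1000).round(1),"y-axis yaw",np.degrees(np.arctan2(y[1],y[0])).round(2),"z",m[:,2].round(3),"F",s["force"].round(1),"gap",round(s["finger_gap"],3),"gf",round(s["gripper_force"],1))
E
python3 - <<'E'
from h import *
t=cv2.imread("pics/top0.png")[:,:,::-1]; s=cv2.imread("pics/scene0.png")[:,:,::-1]
a=crop(t,210,195,110,70,7); cv2.imwrite("pics/a.png",a)
b=crop(s,315,140,110,80,7); cv2.imwrite("pics/b.png",b)
c=crop(t,355,150,170,130,4.5); cv2.imwrite("pics/c.png",c)
for p in [(404,263),(396,214),(485,203),(262,230),(165,222)]: print(p,ray("top",*p,0.01))
E
```

```text
(404, 263) [ 0.42080328 -0.34056372  0.01      ]
(396, 214) [ 0.54870618 -0.32397548  0.01      ]
(485, 203) [ 0.58006619 -0.56419253  0.01      ]
(262, 230) [0.50418043 0.02837561 0.01      ]
(165, 222) [0.5235616  0.28074079 0.01      ]
```

View pics/a.png

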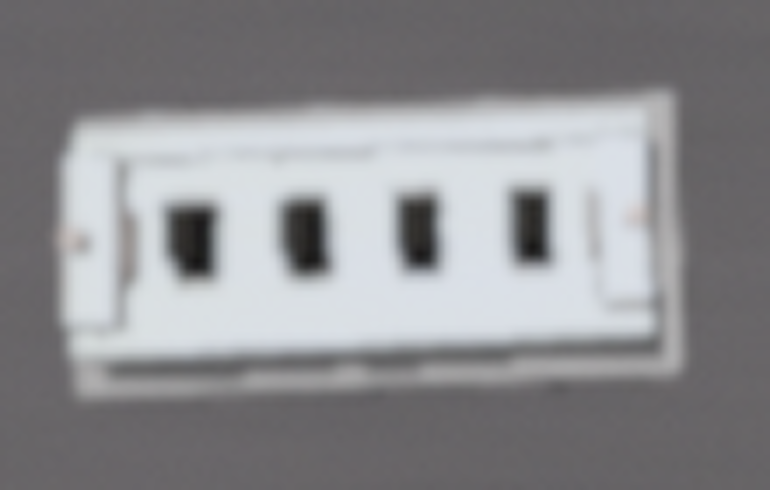

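View pics/b.png

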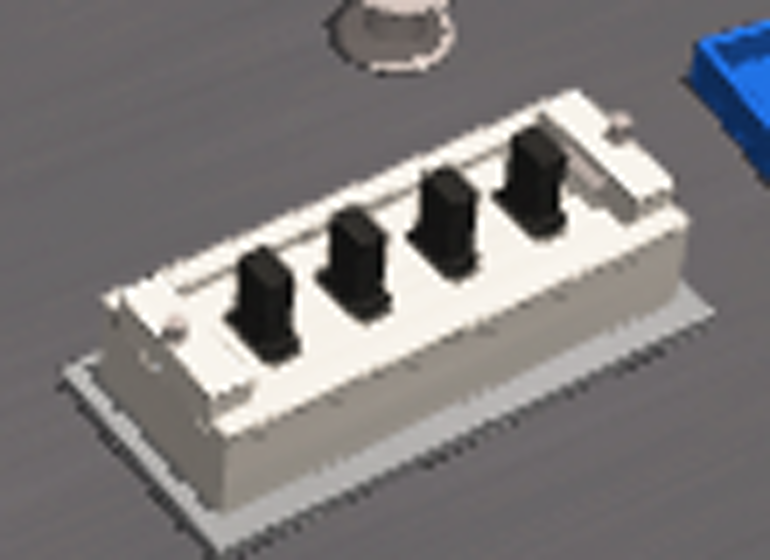

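View pics/c.png

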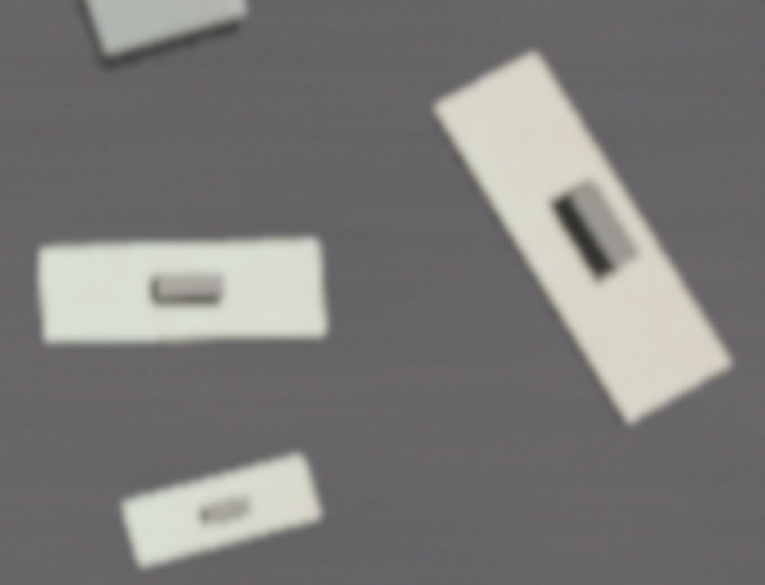

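```bash
cat > fit.py <<'E'
from h import *
from scipy.optimize import least_squares
def un(p,o,s): return (np.array(p)+.5)/s-.5+np.array(o)
A=lambda x,y:("top",un((x,y),(210,195),7)); B=lambda x,y:("scene",un((x,y),(315,140),7)); C=lambda x,y:("top",un((x,y),(355,150),4.5))
def fit(obs,x0):
    def res(p):
        c,s=np.cos(p[2]),np.sin(p[2]); r=[]
        for (n,uv),(x,y,z) in obs: r+=list(proj(n,[p[0]+c*x-s*y,p[1]+s*x+c*y,z])-uv)
        return r
    f=least_squares(res,x0,loss="soft_l1"); print("pose",f.x.round(4),"deg",np.degrees(f.x[2]).round(2)); print(np.array(res(f.x)).reshape(-1,2).round(1).tolist()); return f.x
E
python3 - <<'E'
from fit import *
m=.001
W=[(B(120,288),(-.03,-.1025,.063)),(B(215,400),(.03,-.1025,.063)),(B(255,385),(.03,-.0845,.063)),
(B(580,90),(-.03,.1025,.063)),(B(675,195),(.03,.1025,.063)),(B(635,215),(.03,.0845,.063)),
(B(225,440),(.04,-.1025,.051)),(B(690,220),(.04,.1025,.051)),
(B(65,372),(-.0525,-.1125,.01)),(B(715,312),(.0525,.1125,.01)),(B(222,550),(.0525,-.1125,.005)),
(B(266,256),(0,-.06,.079)),(B(358,216),(0,-.02,.079)),(B(449,176),(0,.02,.079)),(B(539,137),(0,.06,.079))]
T=[(A(675,92),(.0525,-.1125,.01)),(A(683,372),(-.0525,-.1125,.01)),(A(80,395),(-.0525,.1125,.01)),
(A(62,155),(.03,.1025,.063)),(A(62,327),(-.03,.1025,.063)),(A(652,140),(.03,-.1025,.063)),(A(658,302),(-.03,-.1025,.063))]
for o in (W,T,W+T): fit(o,[.5,.03,0])
K=[(C(40,245),(.028,.083,.006)),(C(42,343),(-.028,.083,.006)),(C(319,238),(.028,-.083,.006)),(C(327,336),(-.028,-.083,.006))]
fit(K,[.55,-.32,0])
E=[(C(122,502),(.028,.083,.006)),(C(140,568),(-.028,.083,.006)),(C(302,455),(.028,-.083,.006)),(C(322,518),(-.028,-.083,.006))]
for k in (K,E): p=[ray("top",*a[1],.006) for a,b in k]; print([np.linalg.norm(p[i]-p[j]).round(4) for i,j in((0,1),(2,3),(0,2),(1,3))])
for u,v in [(146,187),(200,191),(188,256),(131,251)]: print(ray("top",u,v,.022).round(3))
state()
E
```

```text
pose [0.5058 0.0243 0.0511] deg 2.93
[[-0.3, 0.4], [-0.4, -0.5], [0.0, -1.2], [-0.5, -0.3], [0.4, -1.9], [0.6, -2.2], [0.3, -0.3], [0.1, 0.2], [-0.9, -0.8], [0.3, -0.2], [-0.6, 1.4], [0.1, 1.3], [0.3, 1.1], [0.3, 1.0], [0.1, 0.9]]
pose [0.5056 0.024  0.0444] deg 2.54
[[0.1, 0.3], [0.4, 0.3], [-0.9, 0.5], [0.9, 0.0], [0.7, -0.3], [-0.6, -0.9], [-0.7, 0.0]]
pose [0.5058 0.0243 0.0476] deg 2.73
[[-0.4, 0.3], [-0.6, -0.6], [-0.1, -1.3], [-0.4, -0.3], [0.4, -1.9], [0.6, -2.2], [0.1, -0.4], [0.1, 0.3], [-1.0, -1.0], [0.3, -0.1], [-0.8, 1.3], [0.1, 1.3], [0.3, 1.1], [0.3, 1.0], [0.1, 0.9], [-0.0, 0.1], [0.3, 0.1], [-0.9, 0.6], [0.8, 0.1], [0.7, -0.2], [-0.8, -1.1], [-0.8, -0.2]]
pose [ 0.5489 -0.3225  0.0299] deg 1.71
[[0.0, 0.4], [0.6, -0.5], [-0.2, 0.6], [-0.4, -0.4]]
[np.float64(0.0583), np.float64(0.0586), np.float64(0.1666), np.float64(0.1684)]
[np.float64(0.0385), np.float64(0.0374), np.float64(0.1092), np.float64(0.1101)]
[0.614 0.332 0.022]
[0.604 0.192 0.022]
[0.436 0.212 0.022]
[0.448 0.356 0.022]
t 0.1 tcp [195.7 593.2 403.8] y-axis yaw 71.73 z [-0.001 -0.002 -1.   ] F [-0.4  0.4  0.6] gap 0.998 gf 0.0
```

Four bungs are present (top-view tabs at pixel columns 237, 254, 270 and 286, around row 228). There are three look-alike plates in the top view:
- small, at (404,263): about 38x110 mm
- middle, at (396,214): about 58x167 mm
- large, at (485,203)

The middle one matches 56x166 mm, so that is the cover. I'll start with bung 3, the one nearest the tray.

```bash
python3 -m jog '{"linear":[[25.6,-42.4,-7],[25.6,-42.4,-7],[25.6,-42.4,-7],[25.6,-42.4,-7],[25.6,-42.4,-7],[25.6,-42.4,-7],[25.6,-42.4,-7],[25.6,-42.4,-7],[25.6,-42.4,-7],[25.6,-42.4,-7],[25.6,-42.4,-7],[25.6,-42.4,-7]],"turn":[0.35,0.35,0.35,0.35,0.35,0.35,0.35,0.35,0.35,0.35,0.35,0.35]}' 0.28 20
python3 -m jog '{"linear":[[0,0,0],[0,0,0]],"turn":[0,0]}'
python3 -c "
from h import *
state()"
```

```text
t: 1.6
tcp_pos: [0.5037, 0.0832, 0.3202]
tool_rot: [-0.024, 1.0, 0.0, -0.0]
force: [1.0, 1.1, 0.7]
finger_gap: 0.279
gripper_force: 0.0
t: 1.85
tcp_pos: [0.5025, 0.0847, 0.3203]
tool_rot: [-0.023, 1.0, 0.0, -0.001]
force: [0.4, -0.4, -0.4]
finger_gap: 0.282
gripper_force: 0.0
t 1.85 tcp [502.5  84.7 320.3] y-axis yaw 92.68 z [-0.002  0.    -1.   ] F [ 0.4 -0.4 -0.4] gap 0.282 gf 0.0
```

```bash
python3 -m jog '{"linear":[[0,0,-25],[0,0,-25],[0,0,-20],[0,0,-10],[0,0,-5],[0,0,0]],"turn":[0,0,0,0,0,0]}'
python3 -c "
from h import *
state()
cv2.imwrite('pics/d.png',np.vstack([crop(snapshot('scene'),340,110,110,60,7)]))"
```

```text
t: 2.6
tcp_pos: [0.503, 0.0851, 0.2359]
tool_rot: [-0.024, 1.0, -0.0, 0.0]
force: [-0.1, -0.3, -0.0]
finger_gap: 0.282
gripper_force: 0.0
t 2.6 tcp [503.   85.1 235.9] y-axis yaw 92.77 z [ 0. -0. -1.] F [-0.1 -0.3 -0. ] gap 0.282 gf 0.0
```

View pics/d.png

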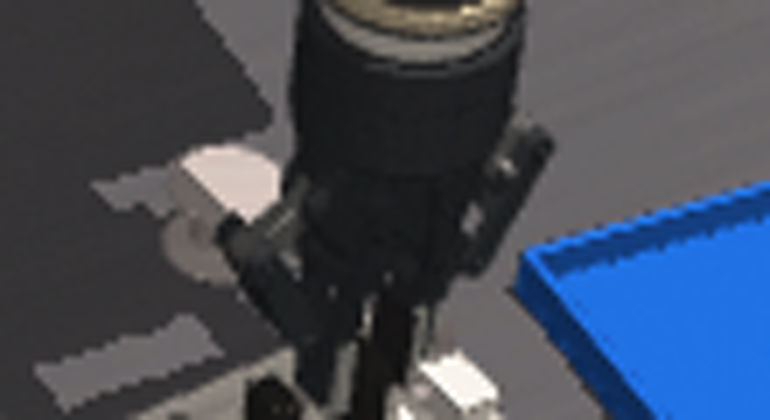

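The tab stands between the two pads, at about (385,370). I'll close on it and rock.

```bash
python3 -m jog '{"linear":[[0,0,0],[0,0,0],[0,0,0],[0,0,0],[0,0,0]],"turn":[0,0,0,0,0]}' 0 25
python3 -m jog '{"linear":[[1.7,0,0.5],[1.7,0,0.5],[0,0,0]],"turn":[0,0,0]}'
python3 -c "
from h import *
state()"
```

```text
t: 3.28
tcp_pos: [0.5033, 0.0851, 0.2364]
tool_rot: [-0.024, 1.0, 0.0, 0.001]
force: [0.0, 5.0, 6.8]
finger_gap: 0.131
gripper_force: 28.0
t: 3.65
tcp_pos: [0.505, 0.0851, 0.2365]
tool_rot: [-0.024, 1.0, 0.0, -0.002]
force: [-2.4, 4.0, 2.5]
finger_gap: 0.131
gripper_force: 27.6
t 3.65 tcp [505.   85.1 236.5] y-axis yaw 92.72 z [-0.005  0.001 -1.   ] F [-2.4  4.   2.5] gap 0.131 gf 27.6
```

```bash
python3 -m jog '{"linear":[[-2,0.3,0.5],[-2,0.2,0.5],[-2,0,0.5],[-1,0,0.3],[0,0,0]],"turn":[0,0,0,0,0]}'
python3 -m jog '{"linear":[[2,0,0.5],[2,0,0.5],[2,0,0.5],[1,0,0.3],[0,0,0]],"turn":[0,0,0,0,0]}'
python3 -m jog '{"linear":[[-2,0,0.5],[-2,0,0.5],[-2,0,0.5],[-1,0,0.3],[0,0,0]],"turn":[0,0,0,0,0]}'
python3 -c "
from h import *
state()
cv2.imwrite('pics/e.png',crop(snapshot('scene'),360,130,70,55,10))"
```

```text
t: 4.28
tcp_pos: [0.5007, 0.0851, 0.2386]
tool_rot: [-0.024, 1.0, -0.0, 0.002]
force: [4.0, 3.2, -8.9]
finger_gap: 0.134
gripper_force: 26.1
t: 4.9
tcp_pos: [0.5056, 0.0852, 0.24]
tool_rot: [-0.024, 1.0, 0.0, -0.001]
force: [-1.8, 3.6, -8.9]
finger_gap: 0.131
gripper_force: 26.0
t: 5.52
tcp_pos: [0.5007, 0.0851, 0.2426]
tool_rot: [-0.024, 1.0, -0.0, 0.002]
force: [3.2, 3.0, -9.2]
finger_gap: 0.135
gripper_force: 26.0
t 5.53 tcp [500.7  85.1 242.6] y-axis yaw 92.72 z [ 0.004 -0.    -1.   ] F [ 3.2  3.  -9.2] gap 0.135 gf 26.0
```

View pics/e.png

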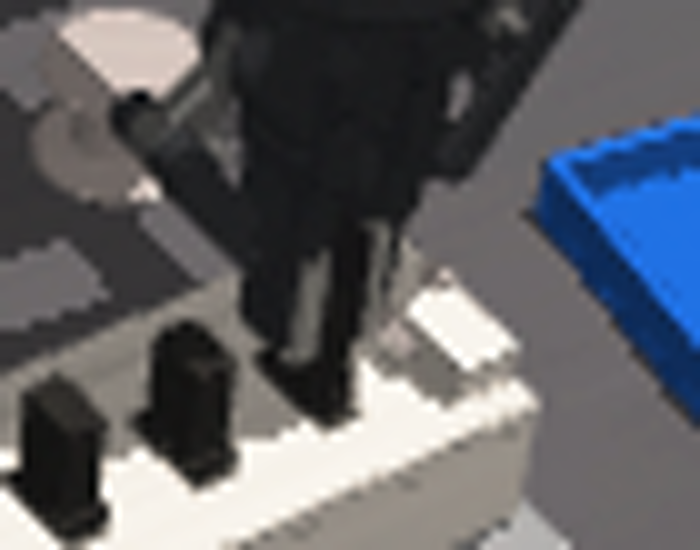

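The block corner has risen by about 2 px, to (413,169.5), and Fz sits steady near -9 N, so the block came up a little. I'll set it down and use wider swings with smaller raises.

```bash
python3 -m jog '{"linear":[[1,0,-2],[1,0,-2],[1,0,-0.5],[0,0,0],[0,0,0]],"turn":[0,0,0,0,0]}'
python3 -m jog '{"linear":[[2,0,0],[2,0,0],[2,0,0],[0,0,0]],"turn":[0,0,0,0]}'
python3 -m jog '{"linear":[[-3,0,0],[-3,0,0],[-3,0,0],[-3,0,0],[0,0,0]],"turn":[0,0,0,0,0]}'
python3 -c "
from h import *
state()
cv2.imwrite('pics/f.png',crop(snapshot('scene'),360,130,70,55,10))"
```

```text
t: 6.2
tcp_pos: [0.5021, 0.0851, 0.2374]
tool_rot: [-0.024, 1.0, -0.0, -0.001]
force: [1.3, 0.9, -9.2]
finger_gap: 0.133
gripper_force: 25.9
t: 6.7
tcp_pos: [0.5067, 0.0853, 0.2374]
tool_rot: [-0.024, 1.0, 0.0, -0.003]
force: [-5.7, 0.3, -4.6]
finger_gap: 0.13
gripper_force: 26.5
t: 7.32
tcp_pos: [0.4991, 0.0851, 0.2385]
tool_rot: [-0.024, 1.0, -0.0, 0.005]
force: [5.5, 2.8, -8.5]
finger_gap: 0.134
gripper_force: 25.7
t 7.33 tcp [499.1  85.1 238.5] y-axis yaw 92.69 z [ 0.01 -0.   -1.  ] F [ 5.5  2.8 -8.5] gap 0.134 gf 25.7
```

View pics/f.png

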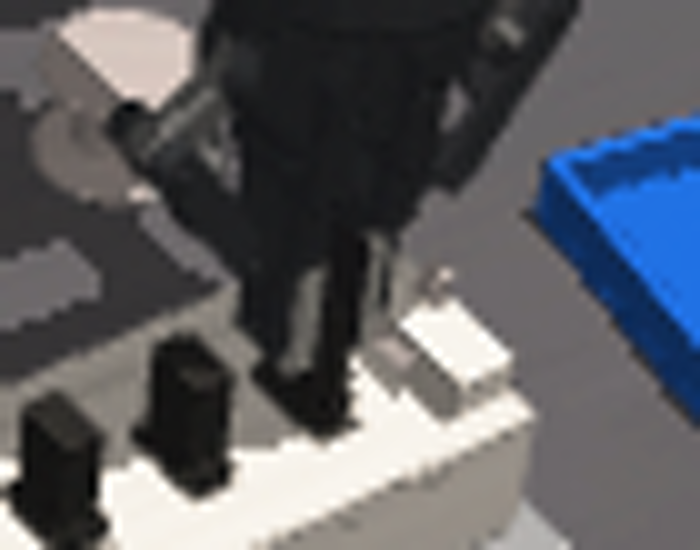

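```bash
cat >> h.py <<'E'
def mom():
    s=sense(); from scipy.spatial.transform import Rotation as R
    F=s["force"]; M=s["ft_torque"]; print("tcp",(s["tcp_pos"]*1000).round(1),"tilt",R.from_quat(s["tool_rot"]).as_matrix()[:,2].round(3),"F",F.round(1),"M",M.round(3),"lever mm",(-M[1]/F[0]*1000).round(0),"gap",round(s["finger_gap"],3))
E
python3 -m jog '{"linear":[[0,0,-1],[0,0,-1],[0,0,0],[0,0,0]],"turn":[0,0,0,0]}' - 20 >/dev/null
python3 -c "
from h import *
mom()"
python3 -m jog '{"linear":[[3,0,0],[3,0,0],[3,0,0],[3,0,0],[0,0,0],[0,0,0]],"turn":[0,0,0,0,0,0]}' >/dev/null
python3 -c "
from h import *
mom()"
python3 -m jog '{"linear":[[-3,0,0],[-3,0,0],[-3,0,0],[-3,0,0],[-2,0,0],[0,0,0],[0,0,0]],"turn":[0,0,0,0,0,0,0]}' >/dev/null
python3 -c "
from h import *
mom()"
```

```text
tcp [499.1  85.1 237.6] tilt [ 0.01 -0.   -1.  ] F [5.4 2.5 1.7] M [ 0.44  -0.98  -0.044] lever mm 183.0 gap 0.129
tcp [506.4  85.3 236.7] tilt [-0.006 -0.    -1.   ] F [-3.3  1.5  8.9] M [ 0.255  0.742 -0.038] lever mm 227.0 gap 0.133
tcp [498.3  85.  237.1] tilt [ 0.014 -0.    -1.   ] F [7.2 3.3 3.6] M [ 0.5   -1.602 -0.013] lever mm 224.0 gap 0.133
```

```bash
python3 -m jog '{"linear":[[3,0,0],[4,0,0],[0,0,1],[4,0.5,2],[4,0,2],[5.6,0,2],[0,0,0],[0,0,0]],"turn":[0,0,0,0,0,0,0,0]}' 0.28 20 >/dev/null
python3 -c "
from h import *
mom()
cv2.imwrite('pics/g.png',crop(snapshot('scene'),360,130,70,55,10))"
python3 -m jog '{"linear":[[0,0,0],[0,0,0],[0,0,0],[0,0,0]],"turn":[0,0,0,0]}' 0 20 >/dev/null
python3 -c "
from h import *
mom()"
python3 -m jog '{"linear":[[2,0,0],[2,0,0],[2,0,0],[0,0,0],[0,0,0]],"turn":[0,0,0,0,0]}' >/dev/null
python3 -c "
from h import *
mom()"
python3 -m jog '{"linear":[[-4,0,0],[-4,0,0],[-4,0,0],[0,0,0],[0,0,0]],"turn":[0,0,0,0,0]}' >/dev/null
python3 -c "
from h import *
mom()"
```

```text
tcp [515.   85.7 242.6] tilt [-0.  0. -1.] F [ 0.3 -0.5  0.4] M [-0.023 -0.035  0.027] lever mm 135.0 gap 0.281
tcp [515.   85.7 242.6] tilt [-0.  0. -1.] F [-0.3  1.1 -0.4] M [ 0.005  0.054 -0.024] lever mm 176.0 gap 0.128
tcp [519.6  85.8 242.5] tilt [-0.005  0.    -1.   ] F [-5.4  0.3  4.9] M [0.04  1.1   0.024] lever mm 205.0 gap 0.128
tcp [511.   85.6 243.6] tilt [ 0.007 -0.    -1.   ] F [ 3.9 -0.7  4.9] M [ 0.155 -0.626  0.006] lever mm 162.0 gap 0.129
```

Now both ends of the swing push the collar edge on the floor (Fz +5), so the bung pivots in the pads. Next I'll walk it up.

```bash
python3 -m jog '{"linear":[[3,0,0.4],[3,0,0.4],[3,0,0.4],[3,0,0.4],[0,0,0]],"turn":[0,0,0,0,0]}' >/dev/null
python3 -c "
from h import *
mom()"
python3 -m jog '{"linear":[[-3,0,0.4],[-3,0,0.4],[-3,0,0.4],[-3,0,0.4],[0,0,0]],"turn":[0,0,0,0,0]}' >/dev/null
python3 -c "
from h import *
mom()"
python3 -m jog '{"linear":[[3,0,0.4],[3,0,0.4],[3,0,0.4],[3,0,0.4],[0,0,0]],"turn":[0,0,0,0,0]}' >/dev/null
python3 -c "
from h import *
mom()"
```

```text
tcp [519.3  85.8 243.2] tilt [-0.007  0.    -1.   ] F [-4.2  0.1  0.7] M [0.034 0.871 0.021] lever mm 207.0 gap 0.131
tcp [509.9  85.6 246.1] tilt [ 0.003 -0.    -1.   ] F [ 1.8 -0.2 -9.1] M [ 0.015 -0.569 -0.003] lever mm 312.0 gap 0.128
tcp [519.6  85.9 246.8] tilt [-0.005  0.    -1.   ] F [-5.5  0.9 -8.7] M [0.007 0.828 0.049] lever mm 152.0 gap 0.133
```

```bash
cat >> h.py <<'E'
def lift():
    a=cv2.imread("pics/scene0.png"); b=np.ascontiguousarray(snapshot("scene")[:,:,::-1]); out=[]
    U=lambda m,s: cv2.resize(cv2.cvtColor(m[s],cv2.COLOR_BGR2GRAY),None,fx=8,fy=8,interpolation=cv2.INTER_CUBIC)
    t=U(a,np.s_[178:200,330:352]); w=U(b,np.s_[174:204,326:356])
    r=cv2.matchTemplate(w,t,cv2.TM_CCOEFF_NORMED); _,m,_,l=cv2.minMaxLoc(r); d=(np.array(l)/8-4)
    k=proj("scene",[.505,-.08,.063])-proj("scene",[.505,-.08,.053])
    print("block shift px",d,"score",round(m,3),"px/10mm",k.round(2),"lift mm~",round(d[1]/k[1]*10,1))
E
python3 -c "
from h import *
lift()"
```

```text
block shift px [ 0.   -0.25] score 0.988 px/10mm [ 0.11 -2.83] lift mm~ 0.9
```

```bash
python3 -m jog '{"linear":[[-4,0,0],[-4,0,0],[-4,0,0],[-2,0,0],[0,0,0]],"turn":[0,0,0,0,0]}' >/dev/null
python3 -c "
from h import *
mom()"
python3 -m jog '{"linear":[[4,0,0],[4,0,0],[4,0,0],[4,0,0],[0,0,0]],"turn":[0,0,0,0,0]}' >/dev/null
python3 -c "
from h import *
mom()"
python3 -m jog '{"linear":[[-4,0,0.2],[-4,0,0.2],[-4,0,0.2],[-4,0,0.2],[0,0,0]],"turn":[0,0,0,0,0]}' >/dev/null
python3 -c "
from h import *
mom();lift()"
```

```text
tcp [508.5  85.5 248.4] tilt [ 0.005 -0.    -1.   ] F [ 3.2  0.5 -5.5] M [ 0.061 -0.602  0.019] lever mm 189.0 gap 0.122
tcp [521.6  85.8 247. ] tilt [-0.006  0.    -1.   ] F [-4.5  0.1  3.1] M [-0.024  1.014 -0.016] lever mm 228.0 gap 0.131
tcp [509.   85.5 249.4] tilt [ 0.008 -0.    -1.   ] F [5.4 0.9 3.7] M [ 0.061 -0.986 -0.023] lever mm 181.0 gap 0.133
block shift px [0. 0.] score 0.999 px/10mm [ 0.11 -2.83] lift mm~ -0.0
```

```bash
for i in 1; do python3 -m jog '{"linear":[[4,0,0.4],[4,0,0.4],[4,0,0.4],[4,0,0.4],[0,0,0]],"turn":[0,0,0,0,0]}' >/dev/null
python3 -c "
from h import *
mom()"
python3 -m jog '{"linear":[[-4,0,0.4],[-4,0,0.4],[-4,0,0.4],[-4,0,0.4],[0,0,0]],"turn":[0,0,0,0,0]}' >/dev/null
python3 -c "
from h import *
mom()"; done
python3 -m jog '{"linear":[[4,0,0.4],[4,0,0.4],[4,0,0.4],[4,0,0.4],[0,0,0]],"turn":[0,0,0,0,0]}' >/dev/null
python3 -c "
from h import *
mom()"
python3 -m jog '{"linear":[[-4,0,0.4],[-4,0,0.4],[-4,0,0.4],[-4,0,0.4],[0,0,0]],"turn":[0,0,0,0,0]}' >/dev/null
python3 -c "
from h import *
mom();lift()"
```

```text
tcp [521.3  85.9 248.8] tilt [-0.007  0.    -1.   ] F [-4.5  0.4 -0.2] M [0.001 0.976 0.01 ] lever mm 215.0 gap 0.131
tcp [507.9  85.6 252.2] tilt [ 0.004 -0.    -1.   ] F [ 2.  -0.1 -3.2] M [-0.008 -0.58   0.019] lever mm 285.0 gap 0.13
tcp [523.3  85.7 253. ] tilt [ 0.  0. -1.] F [-2.6  0.3  1.1] M [-0.045  0.494 -0.04 ] lever mm 189.0 gap 0.129
tcp [506.9  85.7 254.8] tilt [ 0. -0. -1.] F [0.9 0.2 0.8] M [ 0.021 -0.032 -0.063] lever mm 36.0 gap 0.128
block shift px [0. 0.] score 0.999 px/10mm [ 0.11 -2.83] lift mm~ -0.0
```

```bash
python3 -m jog '{"linear":[[4,0,0.5],[4,0,0.5],[0,0,1],[0,0,2],[0,0,3],[0,0,0]],"turn":[0,0,0,0,0,0]}' - 30 >/dev/null
python3 -c "
from h import *
mom();lift()"
python3 -m jog '{"linear":[[0,0,10],[0,0,15],[0,0,15],[0,0,15],[0,0,0]],"turn":[0,0,0,0,0]}' 
python3 -c "
from h import *
cv2.imwrite('pics/i.png',np.vstack([crop(snapshot('scene'),320,90,150,110,5)]))"
```

```text
tcp [515.1  85.7 261.9] tilt [ 0.001 -0.    -1.   ] F [-0.5 -0.  -0.4] M [ 0.016 -0.066 -0.013] lever mm -145.0 gap 0.126
block shift px [0. 0.] score 0.999 px/10mm [ 0.11 -2.83] lift mm~ -0.0
t: 20.12
tcp_pos: [0.5155, 0.0857, 0.3184]
tool_rot: [-0.024, 1.0, -0.0, 0.002]
force: [0.1, -0.1, 0.1]
finger_gap: 0.125
gripper_force: 31.4
```

View pics/i.png

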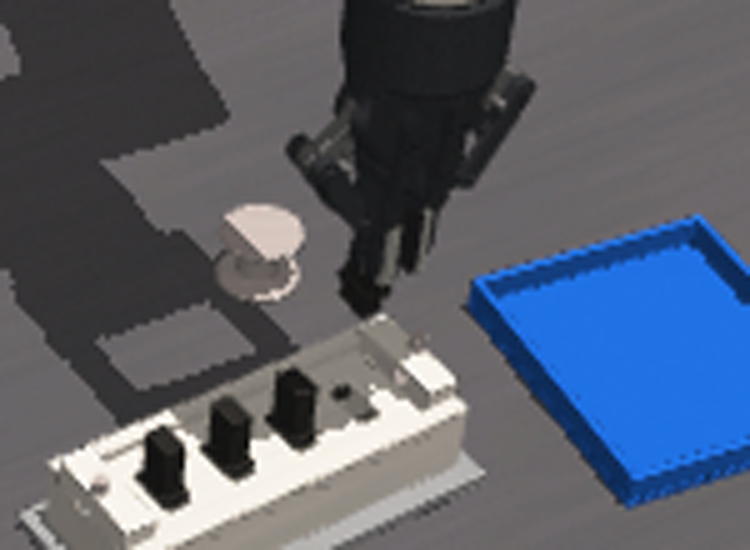

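The bung is held at (360,290) and port 3 is empty at (350,390). On to the tray.

```bash
python3 -m jog '{"linear":[[9.5,36.5,0],[9.5,36.5,0],[9.5,36.5,0],[9.5,36.5,0],[9.5,36.5,0],[9.5,36.5,0],[0,0,0],[0,0,-30],[0,0,-30],[0,0,-20],[0,0,-13],[0,0,0]],"turn":[0,0,0,0,0,0,0,0,0,0,0,0]}'
python3 -m jog '{"linear":[[0,0,-2],[0,0,-1],[0,0,0],[0,0,0]],"turn":[0,0,0,0]}'
python3 -m jog '{"linear":[[0,0,0],[0,0,0],[0,0,20],[0,0,40],[0,0,40],[0,0,0]],"turn":[0,0,0,0,0,0]}' 0.28 20
```

```text
t: 21.68
tcp_pos: [0.5719, 0.3043, 0.2227]
tool_rot: [-0.024, 1.0, -0.0, -0.001]
force: [0.0, -0.1, -0.7]
finger_gap: 0.123
gripper_force: 31.4
t: 22.18
tcp_pos: [0.5721, 0.3048, 0.221]
tool_rot: [-0.024, 1.0, 0.0, 0.0]
force: [0.3, 0.3, 0.2]
finger_gap: 0.125
gripper_force: 31.4
t: 22.92
tcp_pos: [0.5734, 0.3052, 0.3261]
tool_rot: [-0.024, 1.0, 0.001, 0.005]
force: [0.5, -0.4, -0.7]
finger_gap: 0.28
gripper_force: 0.0
```

```bash
python3 -m jog '{"linear":[[-7,-32.4,0],[-7,-32.4,0],[-7,-32.4,0],[-7,-32.4,0],[-7,-32.4,0],[-7,-32.4,0],[-7,-32.4,0],[-6.7,-32.4,0],[0,0,0],[0,0,0]],"turn":[0,0,0,0,0,0,0,0,0,0]}' 0.28 20
python3 -c "
from h import *
state();lift()
a=crop(snapshot('top'),125,175,90,90,5); cv2.imwrite('pics/j.png',a)"
```

```text
t: 24.18
tcp_pos: [0.5163, 0.0457, 0.3206]
tool_rot: [-0.024, 1.0, 0.0, -0.0]
force: [-0.3, -0.2, 0.4]
finger_gap: 0.28
gripper_force: 0.0
t 24.18 tcp [516.3  45.7 320.6] y-axis yaw 92.71 z [-0.  0. -1.] F [-0.3 -0.2  0.4] gap 0.28 gf 0.0
block shift px [0.    0.125] score 0.95 px/10mm [ 0.11 -2.83] lift mm~ -0.4
```

View pics/j.png

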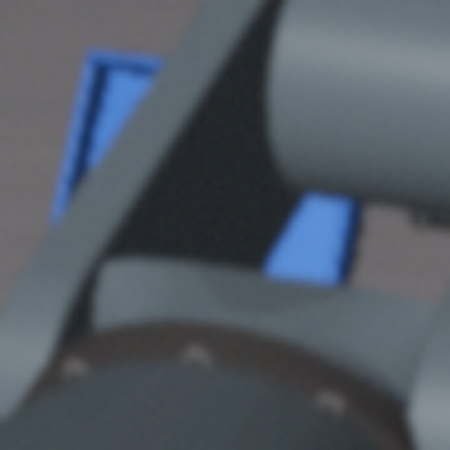

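The arm hides the tray in this view, so I'll check it later. Next is bung 2.

```bash
python3 -m jog '{"linear":[[0,0,-30],[0,0,-25],[0,0,-15],[0,0,-8],[0,0,0]],"turn":[0,0,0,0,0]}' >/dev/null
python3 -c "
from h import *
mom()"
python3 -m jog '{"linear":[[0,0,0],[0,0,0],[0,0,0],[0,0,0]],"turn":[0,0,0,0]}' 0 20 >/dev/null
python3 -c "
from h import *
mom()"
python3 -m jog '{"linear":[[4,0,0],[4,0,0.3],[0,0,0],[-4,0,0.2],[-4,0,0.2],[-4,0,0.2],[-4,0,0.2],[0,0,0]],"turn":[0,0,0,0,0,0,0,0]}' >/dev/null
python3 -c "
from h import *
mom();lift()"
python3 -m jog '{"linear":[[4,0,0.2],[4,0,0.2],[4,0,0.3],[4,0,0.3],[0,0,0]],"turn":[0,0,0,0,0]}' >/dev/null
python3 -c "
from h import *
mom();lift()"
```

```text
tcp [516.4  45.7 242.4] tilt [-0.  0. -1.] F [ 0.3 -0.2  0.3] M [-0.016 -0.017  0.034] lever mm 60.0 gap 0.279
tcp [516.6  45.7 243.2] tilt [ 0.001  0.    -1.   ] F [0.2 3.  4.8] M [ 0.62  -0.007 -0.045] lever mm 34.0 gap 0.131
tcp [510.9  45.2 244.9] tilt [ 0.01  -0.001 -1.   ] F [5.4 2.3 5.6] M [ 0.643 -0.964 -0.037] lever mm 179.0 gap 0.129
block shift px [-0.125  0.   ] score 0.961 px/10mm [ 0.11 -2.83] lift mm~ -0.0
tcp [522.6  45.6 243.8] tilt [-0.007  0.    -1.   ] F [-5.2  0.4  1.4] M [0.196 0.958 0.065] lever mm 186.0 gap 0.131
block shift px [-0.125  0.   ] score 0.958 px/10mm [ 0.11 -2.83] lift mm~ -0.0
```

Positive Fz shows the block is being pressed down, and the walk is working. Continuing.

```bash
python3 -m jog '{"linear":[[-4,0,0.3],[-4,0,0.3],[-4,0,0.3],[-4,0,0.3],[0,0,0]],"turn":[0,0,0,0,0]}' >/dev/null
python3 -c "
from h import *
mom()"
python3 -m jog '{"linear":[[4,0,0.4],[4,0,0.4],[4,0,0.4],[4,0,0.4],[0,0,0]],"turn":[0,0,0,0,0]}' >/dev/null
python3 -c "
from h import *
mom()"
python3 -m jog '{"linear":[[-4,0,0.4],[-4,0,0.3],[-4,0,0.3],[-4,0,0.3],[0,0,0]],"turn":[0,0,0,0,0]}' >/dev/null
python3 -c "
from h import *
mom();lift()"
python3 -m jog '{"linear":[[4,0,0.4],[4,0,0.3],[4,0,0.3],[4,0,0.3],[0,0,0]],"turn":[0,0,0,0,0]}' >/dev/null
python3 -c "
from h import *
mom();lift()"
```

```text
tcp [509.9  45.2 246.7] tilt [ 0.006 -0.001 -1.   ] F [ 5.5  0.9 -3.1] M [ 0.228 -1.002  0.074] lever mm 184.0 gap 0.127
tcp [522.8  45.7 247.1] tilt [-0.006  0.001 -1.   ] F [-4.2 -0.   1.9] M [ 0.014  0.829 -0.073] lever mm 195.0 gap 0.13
tcp [509.9  45.3 249.8] tilt [ 0.006 -0.001 -1.   ] F [5.  1.4 1.8] M [ 0.211 -0.827 -0.069] lever mm 166.0 gap 0.124
block shift px [0.    0.125] score 0.964 px/10mm [ 0.11 -2.83] lift mm~ -0.4
tcp [522.8  45.8 249.2] tilt [-0.006  0.001 -1.   ] F [-3.7  0.9 -1. ] M [ 0.061  0.866 -0.028] lever mm 234.0 gap 0.125
block shift px [-0.125  0.   ] score 0.958 px/10mm [ 0.11 -2.83] lift mm~ -0.0
```

```bash
python3 -m jog '{"linear":[[-4,0,0.4],[-4,0,0.4],[-4,0,0.4],[-4,0,0.4],[0,0,0]],"turn":[0,0,0,0,0]}' >/dev/null
python3 -c "
from h import *
mom()"
python3 -m jog '{"linear":[[4,0,0.4],[4,0,0.4],[4,0,0.4],[4,0,0.4],[0,0,0]],"turn":[0,0,0,0,0]}' >/dev/null
python3 -c "
from h import *
mom()"
python3 -m jog '{"linear":[[-4,0,0.4],[-4,0,0.4],[-4,0,0.4],[-4,0,0.4],[0,0,0]],"turn":[0,0,0,0,0]}' >/dev/null
python3 -c "
from h import *
mom();lift()"
python3 -m jog '{"linear":[[4,0,0.4],[4,0,0.4],[0,0,0.4],[0,0,0.4],[0,0,0]],"turn":[0,0,0,0,0]}' >/dev/null
python3 -c "
from h import *
mom();lift()"
```

```text
tcp [509.2  45.3 252.5] tilt [ 0.004 -0.001 -1.   ] F [ 2.2  0.2 -3.4] M [ 0.109 -0.473 -0.012] lever mm 217.0 gap 0.126
tcp [524.8  45.5 253.3] tilt [ 0.001  0.    -1.   ] F [-1.5  0.5 -0. ] M [ 0.119  0.452 -0.021] lever mm 299.0 gap 0.13
tcp [510.   45.2 256.3] tilt [ 0.007 -0.001 -1.   ] F [3.9 0.6 6. ] M [ 0.072 -0.799  0.023] lever mm 206.0 gap 0.132
block shift px [0.    0.125] score 0.963 px/10mm [ 0.11 -2.83] lift mm~ -0.4
tcp [515.8  45.6 256.2] tilt [-0.002  0.    -1.   ] F [-0.2  0.4 -0.9] M [ 0.03  -0.021  0.003] lever mm -129.0 gap 0.127
block shift px [-0.125  0.   ] score 0.954 px/10mm [ 0.11 -2.83] lift mm~ -0.0
```

```bash
python3 -m jog '{"linear":[[0,0,1],[0,0,2],[0,0,2],[0,0,0]],"turn":[0,0,0,0]}' - 30
python3 -c "
from h import *
lift()"
python3 -m jog '{"linear":[[0,0,15],[0,0,22],[0,0,22],[-1.8,33.7,0],[-1.8,33.7,0],[-1.8,33.7,0],[-1.8,33.7,0],[-1.8,33.7,0],[-1.8,33.7,0],[-1.8,33.7,0],[-1.8,33.7,0],[0,0,0]],"turn":[0,0,0,0,0,0,0,0,0,0,0,0]}'
python3 -c "
from h import *
lift()
cv2.imwrite('pics/k.png',np.vstack([crop(snapshot('scene'),320,90,180,110,4)]))"
```

```text
t: 32.83
tcp_pos: [0.5164, 0.0455, 0.2618]
tool_rot: [-0.024, 1.0, -0.0, 0.0]
force: [-0.2, 0.3, -0.3]
finger_gap: 0.122
gripper_force: 31.8
block shift px [-0.125  0.   ] score 0.954 px/10mm [ 0.11 -2.83] lift mm~ -0.0
t: 34.38
tcp_pos: [0.5015, 0.3171, 0.3215]
tool_rot: [-0.026, 1.0, 0.0, 0.001]
force: [0.4, 0.6, -1.0]
finger_gap: 0.125
gripper_force: 31.8
block shift px [0. 0.] score 0.999 px/10mm [ 0.11 -2.83] lift mm~ -0.0
```

View pics/k.png

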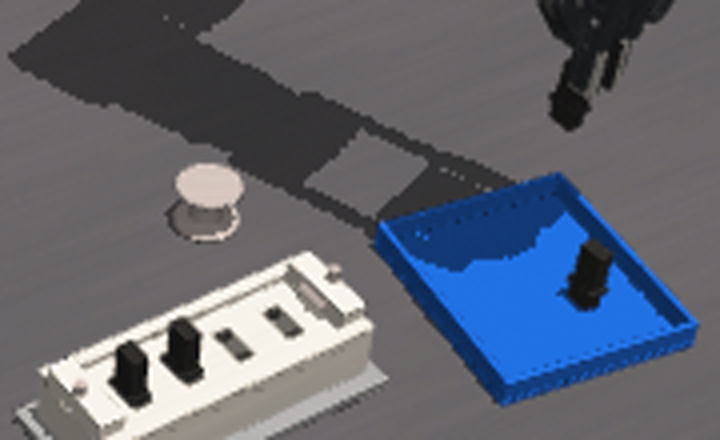

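One bung stands in the tray at (590,275) and the second hangs over it; ports 2 and 3 are empty. I'll set this one down and tip the standing ones over, so that they really lie.

```bash
python3 -m jog '{"linear":[[-21,-2,-30],[0,0,-30],[0,0,-25],[0,0,-15],[0,0,-1.5],[0,0,0],[0,0,0]],"turn":[0,0,0,0,0,0,0]}'
python3 -m jog '{"linear":[[0,0,0],[0,0,0],[0,0,0],[0,-10,0],[0,-10,0],[0,-10,0],[0,-5,0],[0,0,0],[0,0,30],[0,0,40],[0,0,0]],"turn":[0,0,0,0,0,0,0,0,0,0,0]}' 0.28 20
python3 -m jog '{"linear":[[31,8.5,0],[31,8.5,0],[30,8.5,0],[0,0,0],[0,0,-30],[0,0,-28],[0,0,-10],[0,0,0]],"turn":[0,0,0,0,0,0,0,0]}'
python3 -m jog '{"linear":[[0,-10,0],[0,-10,0],[0,-10,0],[0,-5,0],[0,0,0],[0,0,40],[0,0,60],[0,0,0]],"turn":[0,0,0,0,0,0,0,0]}'
python3 -c "
from h import *
cv2.imwrite('pics/l.png',np.vstack([crop(snapshot('scene'),400,100,110,100,5)]))"
```

```text
t: 35.35
tcp_pos: [0.4814, 0.3132, 0.22]
tool_rot: [-0.024, 1.0, 0.0, 0.001]
force: [0.4, -0.7, -0.1]
finger_gap: 0.125
gripper_force: 31.8
t: 36.72
tcp_pos: [0.482, 0.2788, 0.2919]
tool_rot: [-0.024, 1.0, 0.001, 0.003]
force: [0.4, 0.4, 0.3]
finger_gap: 0.28
gripper_force: 0.0
t: 37.72
tcp_pos: [0.572, 0.3035, 0.2201]
tool_rot: [-0.024, 1.0, -0.0, -0.001]
force: [-0.6, -0.2, 0.1]
finger_gap: 0.283
gripper_force: 0.0
t: 38.72
tcp_pos: [0.5747, 0.2695, 0.3265]
tool_rot: [-0.024, 1.0, 0.002, 0.006]
force: [-0.4, -0.1, 0.4]
finger_gap: 0.278
gripper_force: 0.0
```

View pics/l.png

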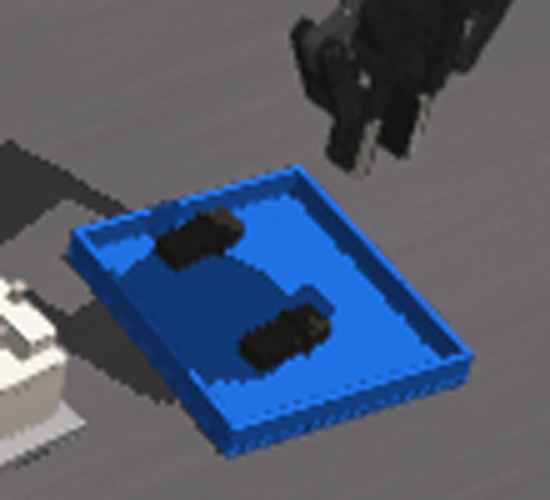

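Both lie in the tray, at (200,240) and (285,335) in the crop. Next is bung 1.

```bash
python3 -m jog '{"linear":[[-6.8,-32.9,0],[-6.8,-32.9,0],[-6.8,-32.9,0],[-6.8,-32.9,0],[-6.8,-32.9,0],[-6.8,-32.9,0],[-6.8,-32.9,0],[-6.8,-32.9,0],[0,0,0],[0,0,0]],"turn":[0,0,0,0,0,0,0,0,0,0]}' 0.28 20
python3 -c "
from h import *
state()"
```

```text
t: 40.02
tcp_pos: [0.5183, 0.0058, 0.3201]
tool_rot: [-0.024, 1.0, 0.0, -0.001]
force: [-0.8, -0.2, -0.7]
finger_gap: 0.281
gripper_force: 0.0
t 40.02 tcp [518.3   5.8 320.1] y-axis yaw 92.71 z [-0.002  0.001 -1.   ] F [-0.8 -0.2 -0.7] gap 0.281 gf 0.0
```

```bash
python3 -m jog '{"linear":[[0,0,-30],[0,0,-25],[0,0,-15],[0,0,-8],[0,0,0]],"turn":[0,0,0,0,0]}' >/dev/null
python3 -c "
from h import *
mom()"
python3 -m jog '{"linear":[[0,0,0],[0,0,0],[0,0,0],[0,0,0]],"turn":[0,0,0,0]}' 0 20 >/dev/null
python3 -c "
from h import *
mom()"
python3 -m jog '{"linear":[[4,0,0],[4,0,0.3],[0,0,0],[-4,0,0.2],[-4,0,0.2],[-4,0,0.2],[-4,0,0.2],[0,0,0]],"turn":[0,0,0,0,0,0,0,0]}' >/dev/null
python3 -c "
from h import *
mom();lift()"
python3 -m jog '{"linear":[[4,0,0.2],[4,0,0.2],[4,0,0.3],[4,0,0.3],[0,0,0]],"turn":[0,0,0,0,0]}' >/dev/null
python3 -c "
from h import *
mom();lift()"
python3 -m jog '{"linear":[[-4,0,0.3],[-4,0,0.3],[-4,0,0.3],[-4,0,0.3],[0,0,0]],"turn":[0,0,0,0,0]}' >/dev/null
python3 -c "
from h import *
mom();lift()"
```

```text
tcp [518.6   5.7 242.7] tilt [-0.001  0.    -1.   ] F [-0.2  0.1  0.2] M [-0.03  -0.006  0.023] lever mm -36.0 gap 0.282
tcp [518.8   5.6 243.6] tilt [ 0.001  0.    -1.   ] F [1.  3.7 3.1] M [ 0.658 -0.021 -0.039] lever mm 20.0 gap 0.132
tcp [513.    4.9 245.4] tilt [ 0.009 -0.001 -1.   ] F [5.2 3.3 5.4] M [ 0.639 -0.86  -0.044] lever mm 164.0 gap 0.129
block shift px [-0.125  0.25 ] score 0.809 px/10mm [ 0.11 -2.83] lift mm~ -0.9
tcp [525.1   5.5 244.2] tilt [-0.006  0.001 -1.   ] F [-5.6  0.4  0.8] M [0.106 0.91  0.005] lever mm 161.0 gap 0.13
block shift px [-0.25  0.25] score 0.764 px/10mm [ 0.11 -2.83] lift mm~ -0.9
tcp [512.2   5.  247.3] tilt [ 0.006 -0.001 -1.   ] F [ 4.9  1.  -0.6] M [ 0.201 -0.9   -0.041] lever mm 185.0 gap 0.129
block shift px [-0.125  0.25 ] score 0.811 px/10mm [ 0.11 -2.83] lift mm~ -0.9
```

```bash
python3 -m jog '{"linear":[[4,0,0.4],[4,0,0.4],[4,0,0.4],[4,0,0.4],[0,0,0]],"turn":[0,0,0,0,0]}' >/dev/null
python3 -c "
from h import *
mom()"
python3 -m jog '{"linear":[[-4,0,0.4],[-4,0,0.3],[-4,0,0.3],[-4,0,0.3],[0,0,0]],"turn":[0,0,0,0,0]}' >/dev/null
python3 -c "
from h import *
mom()"
python3 -m jog '{"linear":[[4,0,0.4],[4,0,0.3],[4,0,0.3],[4,0,0.3],[0,0,0]],"turn":[0,0,0,0,0]}' >/dev/null
python3 -c "
from h import *
mom()"
python3 -m jog '{"linear":[[-4,0,0.4],[-4,0,0.4],[-4,0,0.4],[-4,0,0.3],[0,0,0]],"turn":[0,0,0,0,0]}' >/dev/null
python3 -c "
from h import *
mom()"
python3 -m jog '{"linear":[[4,0,0.4],[4,0,0.4],[4,0,0.4],[4,0,0.3],[0,0,0]],"turn":[0,0,0,0,0]}' >/dev/null
python3 -c "
from h import *
mom()"
python3 -m jog '{"linear":[[-4,0,0.4],[-4,0,0.4],[-4,0,0.4],[-4,0,0.4],[0,0,0]],"turn":[0,0,0,0,0]}' >/dev/null
python3 -c "
from h import *
mom()"
```

```text
tcp [525.    5.7 247.2] tilt [-0.006  0.001 -1.   ] F [-5.1  0.1  2. ] M [-0.035  0.942  0.022] lever mm 185.0 gap 0.133
tcp [511.8   5.1 250.2] tilt [ 0.005 -0.001 -1.   ] F [4.1 1.7 0.5] M [ 0.197 -0.809 -0.03 ] lever mm 199.0 gap 0.126
tcp [525.3   5.7 249.8] tilt [-0.005  0.001 -1.   ] F [-5.4 -0.5 -0.2] M [-0.041  0.956 -0.005] lever mm 177.0 gap 0.129
tcp [511.6   5.1 252.9] tilt [ 0.004 -0.001 -1.   ] F [ 2.5  0.9 -0.4] M [ 0.191 -0.57   0.005] lever mm 229.0 gap 0.13
tcp [526.8   5.5 253.3] tilt [ 0.  0. -1.] F [-0.8 -0.1  0.5] M [0.105 0.292 0.028] lever mm 371.0 gap 0.127
tcp [512.6   4.9 256.8] tilt [ 0.009 -0.002 -1.   ] F [4.2 0.6 6.6] M [ 0.218 -0.784 -0.007] lever mm 185.0 gap 0.127
```

```bash
python3 -m jog '{"linear":[[4,0,0.4],[4,0,0.4],[0,0,0.8],[0,0,1],[0,0,2],[0,0,2],[0,0,0]],"turn":[0,0,0,0,0,0,0]}' - 30
python3 -m jog '{"linear":[[0,0,15],[0,0,22],[0,0,22],[-1,38.4,0],[-1,38.4,0],[-1,38.4,0],[-1,38.4,0],[-1,38.4,0],[-1,38.4,0],[-1,38.4,0],[-1,38.4,0],[0,0,0]],"turn":[0,0,0,0,0,0,0,0,0,0,0,0]}'
python3 -m jog '{"linear":[[0,0,0],[0,0,0]],"turn":[0,0]}'
python3 -c "
from h import *
lift()
cv2.imwrite('pics/m.png',crop(snapshot('scene'),320,90,180,110,4))"
```

```text
t: 48.18
tcp_pos: [0.5185, 0.0054, 0.2619]
tool_rot: [-0.024, 1.0, -0.0, 0.0]
force: [0.8, 0.2, -1.0]
finger_gap: 0.127
gripper_force: 29.6
t: 49.68
tcp_pos: [0.5101, 0.315, 0.3217]
tool_rot: [-0.026, 1.0, 0.001, 0.001]
force: [-0.5, -0.8, 0.4]
finger_gap: 0.125
gripper_force: 29.6
t: 49.92
tcp_pos: [0.5106, 0.3115, 0.3209]
tool_rot: [-0.023, 1.0, -0.0, -0.0]
force: [-0.4, -0.2, -0.5]
finger_gap: 0.122
gripper_force: 29.6
block shift px [0. 0.] score 0.999 px/10mm [ 0.11 -2.83] lift mm~ -0.0
```

```bash
python3 -m jog '{"linear":[[0,1,-30],[0,0,-30],[0,0,-25],[0,0,-15],[0,0,-1.5],[0,0,0],[0,0,0]],"turn":[0,0,0,0,0,0,0]}'
python3 -m jog '{"linear":[[0,0,0],[0,0,0],[0,0,0],[0,-10,0],[0,-10,0],[0,-10,0],[0,-5,0],[0,0,0],[0,0,40],[0,0,61.5],[0,0,0]],"turn":[0,0,0,0,0,0,0,0,0,0,0]}' 0.28 20
python3 -m jog '{"linear":[[1.2,-38.9,0],[1.2,-38.9,0],[1.2,-38.9,0],[1.2,-38.9,0],[1.2,-38.9,0],[1.2,-38.9,0],[1.2,-38.9,0],[1.1,-38.9,0],[0,0,0],[0,0,0]],"turn":[0,0,0,0,0,0,0,0,0,0]}'
python3 -c "
from h import *
cv2.imwrite('pics/n.png',crop(snapshot('scene'),310,100,190,110,4))"
```

```text
t: 50.9
tcp_pos: [0.511, 0.3138, 0.2203]
tool_rot: [-0.024, 1.0, 0.0, 0.001]
force: [0.4, -0.2, -0.4]
finger_gap: 0.123
gripper_force: 29.6
t: 52.28
tcp_pos: [0.5122, 0.2795, 0.3257]
tool_rot: [-0.024, 1.0, 0.002, 0.006]
force: [-0.4, -0.6, -0.4]
finger_gap: 0.274
gripper_force: 0.0
t: 53.52
tcp_pos: [0.5196, -0.0322, 0.32]
tool_rot: [-0.024, 1.0, 0.0, -0.001]
force: [-0.3, 0.3, -1.2]
finger_gap: 0.282
gripper_force: 0.0
```

View pics/n.png

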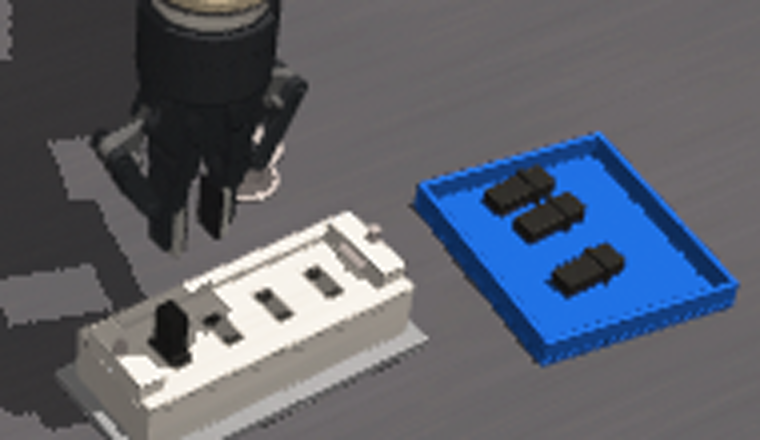

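Three bungs lie in the tray at (520,190), (550,215) and (588,270). Only bung 0 remains, at (170,335).

```bash
python3 -m jog '{"linear":[[0.5,-1,-30],[0,0,-25],[0,0,-15],[0,0,-8],[0,0,0]],"turn":[0,0,0,0,0]}' >/dev/null
python3 -c "
from h import *
mom()"
python3 -m jog '{"linear":[[0,0,0],[0,0,0],[0,0,0],[0,0,0]],"turn":[0,0,0,0]}' 0 20 >/dev/null
python3 -c "
from h import *
mom()"
python3 -m jog '{"linear":[[4,0,0],[4,0,0.3],[0,0,0],[-4,0,0.2],[-4,0,0.2],[-4,0,0.2],[-4,0,0.2],[0,0,0]],"turn":[0,0,0,0,0,0,0,0]}' >/dev/null
python3 -c "
from h import *
mom()"
python3 -m jog '{"linear":[[4,0,0.2],[4,0,0.2],[4,0,0.3],[4,0,0.3],[0,0,0]],"turn":[0,0,0,0,0]}' >/dev/null
python3 -c "
from h import *
mom()"
python3 -m jog '{"linear":[[-4,0,0.3],[-4,0,0.3],[-4,0,0.3],[-4,0,0.3],[0,0,0]],"turn":[0,0,0,0,0]}' >/dev/null
python3 -c "
from h import *
mom()"
```

```text
tcp [520.6 -33.2 242.5] tilt [-0.001  0.    -1.   ] F [-0.4 -0.2 -0.4] M [ 0.028  0.026 -0.078] lever mm 65.0 gap 0.278
tcp [520.8 -33.6 243.3] tilt [ 0.001 -0.    -1.   ] F [0.8 1.3 2.3] M [ 0.291 -0.012 -0.024] lever mm 15.0 gap 0.125
tcp [515.1 -34.  245.2] tilt [ 0.01  -0.002 -1.   ] F [5.3 2.7 5.6] M [ 0.519 -1.014 -0.012] lever mm 193.0 gap 0.129
tcp [527.1 -33.4 244.2] tilt [-0.006  0.001 -1.   ] F [-4.8 -0.4  4. ] M [-0.071  1.024 -0.017] lever mm 215.0 gap 0.127
tcp [514.4 -34.1 247. ] tilt [ 0.008 -0.002 -1.   ] F [6.1 1.4 1. ] M [ 0.248 -0.975  0.005] lever mm 159.0 gap 0.13
```

```bash
python3 -m jog '{"linear":[[4,0,0.4],[4,0,0.4],[4,0,0.4],[4,0,0.4],[0,0,0]],"turn":[0,0,0,0,0]}' >/dev/null
python3 -c "
from h import *
mom()"
python3 -m jog '{"linear":[[-4,0,0.4],[-4,0,0.3],[-4,0,0.3],[-4,0,0.3],[0,0,0]],"turn":[0,0,0,0,0]}' >/dev/null
python3 -c "
from h import *
mom()"
python3 -m jog '{"linear":[[4,0,0.4],[4,0,0.3],[4,0,0.3],[4,0,0.3],[0,0,0]],"turn":[0,0,0,0,0]}' >/dev/null
python3 -c "
from h import *
mom()"
python3 -m jog '{"linear":[[-4,0,0.4],[-4,0,0.4],[-4,0,0.4],[-4,0,0.3],[0,0,0]],"turn":[0,0,0,0,0]}' >/dev/null
python3 -c "
from h import *
mom()"
python3 -m jog '{"linear":[[4,0,0.4],[4,0,0.4],[4,0,0.4],[4,0,0.3],[0,0,0]],"turn":[0,0,0,0,0]}' >/dev/null
python3 -c "
from h import *
mom()"
python3 -m jog '{"linear":[[-4,0,0.4],[-4,0,0.4],[-4,0,0.4],[-4,0,0.4],[0,0,0]],"turn":[0,0,0,0,0]}' >/dev/null
python3 -c "
from h import *
mom()"
```

```text
tcp [527.  -33.2 246.7] tilt [-0.006  0.001 -1.   ] F [-4.8 -1.4 -1. ] M [-0.164  0.921  0.045] lever mm 193.0 gap 0.128
tcp [513.8 -33.9 249.8] tilt [ 0.005 -0.001 -1.   ] F [ 4.4  1.1 -2.7] M [ 0.143 -0.848 -0.023] lever mm 191.0 gap 0.129
tcp [527.5 -33.3 250.1] tilt [-0.004  0.001 -1.   ] F [-3.9 -0.7  2.9] M [-0.148  0.813 -0.036] lever mm 208.0 gap 0.131
tcp [513.9 -34.  252.9] tilt [ 0.006 -0.002 -1.   ] F [3.5 0.3 5.1] M [ 0.128 -0.791 -0.003] lever mm 223.0 gap 0.124
tcp [528.3 -33.4 252.7] tilt [-0.001  0.001 -1.   ] F [-0.2 -0.3 -0.6] M [-0.029  0.136 -0.009] lever mm 793.0 gap 0.124
tcp [513.1 -33.9 255.7] tilt [ 0.004 -0.001 -1.   ] F [2.5 0.  5. ] M [ 0.008 -0.54   0.052] lever mm 215.0 gap 0.132
```

```bash
python3 -m jog '{"linear":[[4,0,0.4],[4,0,0.4],[0,0,0.8],[0,0,1],[0,0,2],[0,0,2],[0,0,0]],"turn":[0,0,0,0,0,0,0]}' - 30
python3 -m jog '{"linear":[[0,0,15],[0,0,22],[0,0,22],[2.6,43.3,0],[2.6,43.3,0],[2.6,43.3,0],[2.6,43.3,0],[2.6,43.3,0],[2.6,43.3,0],[2.6,43.3,0],[2.6,43.3,0],[0,0,0]],"turn":[0,0,0,0,0,0,0,0,0,0,0,0]}'
python3 -m jog '{"linear":[[0,0,0],[0,0,0]],"turn":[0,0]}'
python3 -c "
from h import *
lift()
im=snapshot('scene'); cv2.imwrite('pics/o.png',im[:,:,::-1])
# dark pixels in the recess (bung left behind?)
g=im.max(2); print('dark px near port0',(g[170:195,345:362]<45).sum(),'held',(g[95:130,380:480]<60).sum())
"
```

```text
t: 61.58
tcp_pos: [0.5206, -0.0336, 0.2616]
tool_rot: [-0.024, 1.0, -0.0, 0.0]
force: [0.1, 0.0, -0.4]
finger_gap: 0.119
gripper_force: 29.5
t: 63.08
tcp_pos: [0.541, 0.3156, 0.3215]
tool_rot: [-0.026, 1.0, 0.001, 0.001]
force: [0.2, 0.0, 1.0]
finger_gap: 0.124
gripper_force: 29.5
t: 63.32
tcp_pos: [0.5413, 0.3116, 0.3207]
tool_rot: [-0.023, 1.0, -0.0, -0.0]
force: [0.3, 0.1, 0.1]
finger_gap: 0.124
gripper_force: 29.5
block shift px [0.125 0.   ] score 0.809 px/10mm [ 0.11 -2.83] lift mm~ -0.0
dark px near port0 0 held 883
```

```bash
python3 -m jog '{"linear":[[0,1,-30],[0,0,-30],[0,0,-25],[0,0,-15],[0,0,-1.5],[0,0,0],[0,0,0]],"turn":[0,0,0,0,0,0,0]}'
python3 -m jog '{"linear":[[0,0,0],[0,0,0],[0,0,0],[0,-10,0],[0,-10,0],[0,-10,0],[0,-5,0],[0,0,0],[0,0,40],[0,0,61.5],[0,0,0]],"turn":[0,0,0,0,0,0,0,0,0,0,0]}' 0.28 20
python3 -m jog '{"linear":[[-5,-60,5],[-5,-60,5],[-5,-60,5],[-5,-60,5],[-5,-40,5],[0,0,0],[0,0,0]],"turn":[0,0,0,0,0,0,0]}' 0.5
python3 - <<'E'
from h import *
t=snapshot("top"); s=snapshot("scene"); cv2.imwrite("pics/p_top.png",t[:,:,::-1]); cv2.imwrite("pics/p_scene.png",s[:,:,::-1])
# dark blobs in tray
poly=np.array([(416,150),(458,136),(494,180),(446,188)]); m=np.zeros(s.shape[:2],np.uint8); cv2.fillPoly(m,[poly],1)
n,l,st,c=cv2.connectedComponentsWithStats(((s.max(2)<80)&(m>0)).astype(np.uint8)); print(st[1:,4],c[1:].round(0).tolist())
# cover: bright blobs right of manifold in top
b=((t.min(2)>150)).astype(np.uint8); b[:, :340]=0; b[:165]=0
n,l,st,c=cv2.connectedComponentsWithStats(b)
for i in range(1,n):
    if st[i,4]>200:
        cn,_=cv2.findContours((l==i).astype(np.uint8),cv2.RETR_EXTERNAL,cv2.CHAIN_APPROX_NONE); r=cv2.minAreaRect(cn[0]); print(st[i],r,ray("top",*r[0],.006).round(4))
E
```

```text
t: 64.3
tcp_pos: [0.5418, 0.3139, 0.22]
tool_rot: [-0.024, 1.0, 0.0, 0.001]
force: [0.1, 0.1, -0.6]
finger_gap: 0.123
gripper_force: 29.5
t: 65.68
tcp_pos: [0.5431, 0.2797, 0.3257]
tool_rot: [-0.024, 1.0, 0.002, 0.006]
force: [1.1, -0.0, -0.6]
finger_gap: 0.28
gripper_force: 0.0
t: 66.55
tcp_pos: [0.5161, -0.0008, 0.3448]
tool_rot: [-0.024, 1.0, 0.0, -0.001]
force: [0.1, 0.6, 0.0]
finger_gap: 0.498
gripper_force: 0.0
[  1 519   1] [[458.0, 138.0], [449.0, 157.0], [461.0, 185.0]]
[ 452  165   65   79 2076] ((484.0126037597656, 201.80296325683594), (84.01039123535156, 26.993501663208008), 58.13401794433594) [ 0.584  -0.5636  0.006 ]
[ 363  203   65   23 1338] ((394.9533386230469, 214.1806640625), (21.787710189819336, 63.82517623901367), 88.53119659423828) [ 0.5488 -0.3221  0.006 ]
[382 251  44  25 665] ((403.6038513183594, 262.8807678222656), (15.699338912963867, 42.80043029785156), 74.74488067626953) [ 0.4212 -0.3405  0.006 ]
```

```bash
python3 -c "
from h import *
print(sense()['q'].round(3))"
python3 -m jog '{"linear":[[3,-27,-2],[3,-27,-2],[3,-27,-2],[3,-27,-2],[3,-27,-2],[3,-27,-2],[3,-27,-2],[3,-27,-2],[3,-27,-2],[3,-27,-2],[3,-27,-2],[0,-24,-2]],"turn":[-1,-1,-1,-1,-1,-1,-1,-1,-1,-1,-1,-1]}' 0.5 20
python3 -m jog '{"linear":[[0,0,0],[0,0,0],[0,0,0],[0,0,0],[0,0,0],[0,0,0],[0,0,0],[0,0,0]],"turn":[-1,-1,-1,-1,-1,-1,-0.2,0]}'
python3 -c "
from h import *
print(sense()['q'].round(3)); state()"
```

```text
[-0.217  0.468  1.764  0.     0.91  -1.837]
t: 68.15
tcp_pos: [0.5504, -0.3215, 0.3208]
tool_rot: [0.479, 0.878, 0.0, -0.0]
force: [-0.0, 0.7, -0.0]
finger_gap: 0.501
gripper_force: 0.0
t: 69.15
tcp_pos: [0.5498, -0.3213, 0.3211]
tool_rot: [0.695, 0.719, 0.0, -0.0]
force: [0.4, 0.2, -0.1]
finger_gap: 0.495
gripper_force: 0.0
[-0.704  0.641  1.476  0.     1.025 -0.737]
t 69.15 tcp [ 549.8 -321.3  321.1] y-axis yaw 1.87 z [-0.  0. -1.] F [ 0.4  0.2 -0.1] gap 0.495 gf 0.0
```

```bash
cat > cov.py <<'E'
from fit import *
def cover(ims,guess=(.549,-.322,.03)):
    obs=[]
    for n,im in ims.items():
        L=[(.028,.083),(-.028,.083),(-.028,-.083),(.028,-.083)]; c,s=np.cos(guess[2]),np.sin(guess[2])
        P=np.array([proj(n,[guess[0]+c*x-s*y,guess[1]+s*x+c*y,.006]) for x,y in L])
        u,v=P.mean(0).astype(int); k=45
        x0,y0=u-k,v-k; big=cv2.resize(im[y0:y0+2*k,x0:x0+2*k],None,fx=6,fy=6,interpolation=cv2.INTER_CUBIC)
        b=(big.min(2)>145).astype(np.uint8); nn,l,st,ct=cv2.connectedComponentsWithStats(b); i=1+np.argmin(np.hypot(*(ct[1:]-k*6).T)+1e4*(st[1:,4]<15000))
        cn=max(cv2.findContours((l==i).astype(np.uint8),cv2.RETR_EXTERNAL,cv2.CHAIN_APPROX_NONE)[0],key=cv2.contourArea)
        q=np.array(cv2.approxPolyN(cv2.convexHull(cn),4)).reshape(-1,2); q=(q+.5)/6-.5+[x0,y0]
        for p,(x,y) in zip(P,L):
            d=q[np.argmin(np.hypot(*(q-p).T))]; obs.append(((n,d),(x,y,.006)))
    for n in ims: fit([o for o in obs if o[0][0]==n],guess)
    return fit(obs,guess)
E
python3 -c "
from cov import *
cover({n:np.ascontiguousarray(cv2.imread(f'pics/p_{n}.png')) for n in('top','scene')})
i=np.ascontiguousarray(snapshot('scene')[:,:,::-1]); print('now'); cover({'scene':i})"
```

```text
pose [ 0.5489 -0.3225  0.0344] deg 1.97
[[1.7, 1.0], [0.3, -0.9], [-0.8, -1.0], [-0.7, 1.0]]
pose [ 0.5506 -0.3228  0.0368] deg 2.11
[[-0.6, -0.5], [0.3, 0.7], [0.5, 0.7], [-0.2, -0.7]]
pose [ 0.5499 -0.3227  0.0359] deg 2.06
[[1.8, 0.7], [0.4, -1.2], [-0.7, -1.4], [-0.7, 0.6], [-0.7, -0.7], [0.2, 0.5], [0.5, 0.4], [-0.3, -1.0]]
now
pose [ 0.552  -0.2899  0.4418] deg 25.31
[[6.3, -16.0], [0.3, -9.5], [-19.0, 0.7], [-0.2, 12.8]]
pose [ 0.552  -0.2899  0.4418] deg 25.31
[[6.3, -16.0], [0.3, -9.5], [-19.0, 0.7], [-0.2, 12.8]]
```

```bash
python3 -c "
from h import *
s=snapshot('scene'); cv2.imwrite('pics/q.png',crop(s,190,190,130,110,5))
for n in ('p_scene',):
  a=cv2.imread(f'pics/{n}.png')
  for im in (a,s):
    m=(im.min(2)>145).astype(np.uint8)[190:300,100:310]; k,l,st,c=cv2.connectedComponentsWithStats(m); print([(st[i].tolist()) for i in range(1,k) if st[i,4]>60])
"
```

```text
[[104, 15, 45, 31, 457], [118, 41, 74, 47, 1220], [10, 84, 66, 26, 839], [183, 96, 27, 14, 233]]
[[122, 18, 26, 17, 202], [155, 41, 37, 33, 570], [118, 64, 32, 24, 443], [10, 84, 66, 26, 838], [183, 96, 27, 14, 233]]
```

View pics/q.png

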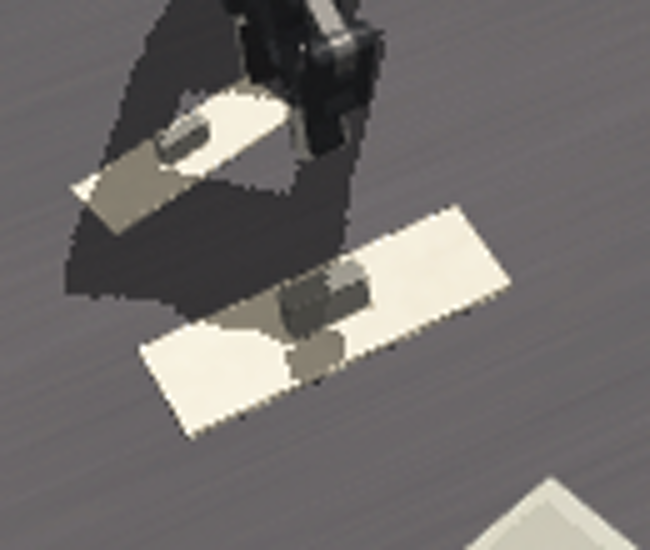

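The middle plate has not moved: corners at about (140,348), (458,207), (510,283) and (190,437) in the crop. Only the gripper's shadow fell on it. Now I'll grasp the rib.

```bash
python3 -m jog '{"linear":[[0,-1.4,-35],[0,0,-35],[0,0,-30],[0,0,-20],[0,0,-12],[0,0,-4.5],[0,0,0],[0,0,0]],"turn":[0,0,0,0,0,0,0,0]}'
python3 -m jog '{"linear":[[0,0,0],[0,0,0],[0,0,0],[0,0,0],[0,0,0],[0,0,0]],"turn":[0,0,0,0,0,0]}' 0 60
python3 -c "
from h import *
state()"
```

```text
t: 70.25
tcp_pos: [0.5497, -0.3238, 0.1859]
tool_rot: [0.696, 0.718, 0.0, 0.001]
force: [-0.4, -1.0, 0.4]
finger_gap: 0.502
gripper_force: 0.0
t: 71.0
tcp_pos: [0.5496, -0.3238, 0.1857]
tool_rot: [0.696, 0.718, 0.0, 0.001]
force: [-0.8, 0.4, 4.2]
finger_gap: 0.147
gripper_force: 62.1
t 71.0 tcp [ 549.6 -323.8  185.7] y-axis yaw 1.74 z [ 0.001 -0.001 -1.   ] F [-0.8  0.4  4.2] gap 0.147 gf 62.1
```

```bash
python3 -m jog '{"linear":[[0,0,15],[0,0,40],[0,0,50],[-4.9,38.5,0],[-4.9,38.5,0],[-4.9,38.5,0],[-4.9,38.5,0],[-4.9,38.5,0],[-4.9,38.5,0],[-4.9,38.5,0],[-4.9,38.5,0],[-4.9,38.5,0]],"turn":[0,0,0,0.03,0.02,0.03,0.02,0.03,0.02,0.03,0.02,0]}'
python3 -m jog '{"linear":[[0,0,-10],[0,0,-10],[0,0,-5],[0,0,0],[0,0,0]],"turn":[0,0,0,0,0]}'
python3 - <<'E'
from h import *
state()
s=snapshot("scene"); cv2.imwrite("pics/r.png",s[:,:,::-1])
# predicted px of cover plate lower corners vs edges: print bright blob contour corners around
zb=sense()["tcp_pos"][2]-.1857
for L in [(.028,.083),(-.028,.083),(-.028,-.083),(.028,-.083)]: print("pred",proj("scene",[.5058-.0476*L[1]+L[0],.0243+L[1]+.0476*L[0],zb+.006]).round(1))
E
```

```text
t: 72.5
tcp_pos: [0.5048, 0.0241, 0.2902]
tool_rot: [0.69, 0.724, 0.0, -0.0]
force: [-0.3, -0.5, -1.0]
finger_gap: 0.148
gripper_force: 61.1
t: 73.12
tcp_pos: [0.5055, 0.0223, 0.2649]
tool_rot: [0.69, 0.723, 0.0, 0.0]
force: [-0.4, -0.7, -1.5]
finger_gap: 0.146
gripper_force: 61.1
t 73.12 tcp [505.5  22.3 264.9] y-axis yaw 2.67 z [ 0. -0. -1.] F [-0.4 -0.7 -1.5] gap 0.146 gf 61.1
pred [406.1 161.4]
pred [392.6 148.7]
pred [338.6 172.2]
pred [351.4 186.1]
```

```bash
python3 -m jog '{"linear":[[0.3,1.2,-5],[0,0.5,-5],[0,0,-3],[0,0,0],[0,0,0]],"turn":[0,0,0,0,0]}' >/dev/null
python3 -c "
from h import *
mom()"
python3 -m jog '{"linear":[[0,0,-1.5],[0,0,-1.5],[0,0,-1],[0,0,-1],[0,0,0],[0,0,0]],"turn":[0,0,0,0,0,0]}' >/dev/null
python3 -c "
from h import *
mom()"
```

```text
tcp [505.6  24.6 251.9] tilt [ 0. -0. -1.] F [-0.4 -0.3 -2.1] M [-0.002 -0.051 -0.036] lever mm -115.0 gap 0.145
tcp [505.6  24.6 246.9] tilt [-0. -0. -1.] F [-0.6 -0.4 -1.4] M [-0.109 -0.026 -0.003] lever mm -46.0 gap 0.15
```

```bash
python3 -m jog '{"linear":[[0,0,-1.2],[0,0,0],[0,1,0],[0,1,0],[0,0,0],[0,0,0]],"turn":[0,0,0,0,0,0]}' >/dev/null
python3 -c "
from h import *
mom()"
python3 -m jog '{"linear":[[0,-1,0],[0,-1,0],[0,-1,0],[0,-1,0],[0,0,0],[0,0,0]],"turn":[0,0,0,0,0,0]}' >/dev/null
python3 -c "
from h import *
mom()"
```

```text
tcp [505.8  25.2 246. ] tilt [ 0.    -0.003 -1.   ] F [-2.  -9.3 -0.2] M [-1.5    0.196  0.094] lever mm 100.0 gap 0.148
tcp [505.5  22.7 245.7] tilt [-0.  0. -1.] F [-0.2  0.4 -1.7] M [0.014 0.007 0.014] lever mm 38.0 gap 0.146
```

```bash
python3 -m jog '{"linear":[[0,0.5,0],[0,0,-1.5],[0,0,-1.5],[0,0,0],[0,0,0]],"turn":[0,0,0,0,0]}' - 100 >/dev/null
python3 -c "
from h import *
mom()"
python3 -m jog '{"linear":[[0,0,-1],[0,0,-1],[0,0,-1],[0,0,0],[0,0,0]],"turn":[0,0,0,0,0]}' >/dev/null
python3 -c "
from h import *
mom()"
python3 -m jog '{"linear":[[0,0,-1],[0,0,-1],[0,0,-1],[0,0,0],[0,0,0]],"turn":[0,0,0,0,0]}' >/dev/null
python3 -c "
from h import *
mom()"
```

```text
tcp [505.6  23.1 242.7] tilt [-0.  0. -1.] F [ 0.9  0.2 -1.6] M [0.047 0.007 0.015] lever mm -7.0 gap 0.134
tcp [505.7  23.1 241.3] tilt [ 0.002 -0.    -1.   ] F [-2.2 -0.1 12.5] M [0.091 0.408 0.052] lever mm 185.0 gap 0.137
tcp [506.3  23.  237. ] tilt [ 0.003 -0.    -1.   ] F [2.5 0.4 1.6] M [ 0.004 -0.373  0.063] lever mm 150.0 gap 0.134
```

```bash
python3 -m jog '{"linear":[[0,0,-1.5],[0,0,-1.5],[0,0,0],[0,0,0]],"turn":[0,0,0,0]}' >/dev/null
python3 -c "
from h import *
mom()"
python3 -m jog '{"linear":[[0,0,-1.5],[0,0,-1.5],[0,0,0],[0,0,0]],"turn":[0,0,0,0]}' >/dev/null
python3 -c "
from h import *
mom()"
python3 -m jog '{"linear":[[0,0,-1.5],[0,0,-1],[0,0,0],[0,0,0]],"turn":[0,0,0,0]}' >/dev/null
python3 -c "
from h import *
mom()"
```

```text
tcp [505.3  23.1 232.7] tilt [-0.002  0.    -1.   ] F [ 2.6  0.2 -9.4] M [-0.127 -0.498 -0.027] lever mm 189.0 gap 0.138
tcp [505.4  23.2 231. ] tilt [-0.  0. -1.] F [-0.3  0.1 -1.9] M [-0.056  0.016 -0.006] lever mm 60.0 gap 0.136
tcp [505.3  23.2 230.7] tilt [ 0.001 -0.    -1.   ] F [-4.   0.6 18.7] M [ 0.025  0.729 -0.019] lever mm 183.0 gap 0.138
```

The catches snapped (Fz turned to -9 as they drew the cover down), and it bottoms at TCP z 230.7, exactly the predicted home height. I'll release it, then press near each end to make sure.

```bash
python3 -m jog '{"linear":[[0,0,1.5],[0,0,0],[0,0,0],[0,0,0],[0,0,0],[0,0,10],[0,0,30],[0,0,30],[0,0,0]],"turn":[0,0,0,0,0,0,0,0,0]}' 0.4 20
python3 -m jog '{"linear":[[-1.5,35,0],[-1.5,33,0],[0,0,0],[0,0,0]],"turn":[0,0,0,0]}' 0
python3 -c "
from h import *
state()"
```

```text
t: 80.55
tcp_pos: [0.5063, 0.023, 0.3022]
tool_rot: [0.69, 0.724, 0.002, 0.002]
force: [0.1, -0.3, -0.3]
finger_gap: 0.399
gripper_force: 0.0
t: 81.05
tcp_pos: [0.5024, 0.0909, 0.2993]
tool_rot: [0.69, 0.724, -0.0, -0.0]
force: [0.4, -0.8, 0.1]
finger_gap: -0.001
gripper_force: 0.0
t 81.05 tcp [502.4  90.9 299.3] y-axis yaw 2.76 z [-0.001 -0.    -1.   ] F [ 0.4 -0.8  0.1] gap -0.001 gf 0.0
```

```bash
python3 -m jog '{"linear":[[0,0,-30],[0,0,-25],[0,0,-14],[0,0,-4],[0,0,0],[0,0,0]],"turn":[0,0,0,0,0,0]}' >/dev/null
python3 -c "
from h import *
mom()"
python3 -m jog '{"linear":[[0,0,-1.5],[0,0,-1],[0,0,-1],[0,0,0],[0,0,0]],"turn":[0,0,0,0,0]}' >/dev/null
python3 -c "
from h import *
mom()"
```

```text
tcp [502.9  91.1 227.4] tilt [ 0.002 -0.    -1.   ] F [ 0.3 -1.1  1.1] M [-0.019 -0.022  0.006] lever mm 83.0 gap 0.002
tcp [502.6  91.2 224.4] tilt [ 0.001 -0.    -1.   ] F [-2.3 -0.3 10.1] M [-0.029  0.295  0.002] lever mm 131.0 gap 0.003
```

```bash
python3 -m jog '{"linear":[[0,0,20],[0,0,50],[2,-46,0],[2,-45,0],[2.5,-45,0],[0,0,0],[0,0,-30],[0,0,-25],[0,0,-11],[0,0,0],[0,0,0]],"turn":[0,0,0,0,0,0,0,0,0,0,0]}' >/dev/null
python3 -c "
from h import *
mom()"
python3 -m jog '{"linear":[[0,0,-2],[0,0,-2],[0,0,-1.5],[0,0,-1],[0,0,0],[0,0,0]],"turn":[0,0,0,0,0,0]}' >/dev/null
python3 -c "
from h import *
mom()"
```

```text
tcp [509.4 -44.6 227.8] tilt [ 0.001 -0.    -1.   ] F [-0.4 -0.5 -0.2] M [-0.05  -0.03   0.023] lever mm -68.0 gap -0.0
tcp [509.2 -44.3 224.3] tilt [ 0.003  0.    -1.   ] F [-2.9  4.2 25.3] M [0.772 0.596 0.041] lever mm 207.0 gap 0.002
```

Both ends bottom at the same height (tip z about 51 mm), so the cover is home and level. I'll retreat and do a numeric check that nothing else moved.

```bash
python3 -m jog '{"linear":[[0,0,20],[0,0,50],[0,0,50],[-20,60,30],[-40,60,0],[-40,60,0],[-40,60,0],[-40,60,0],[-40,60,0],[-30,60,0],[-30,50,0],[0,0,0]],"turn":[0,0,0,0,0,0,0,0,0,0,0,0]}'
python3 -m jog '{"linear":[[0,60,0],[0,40,0],[0,0,0],[0,0,0],[0,0,0]],"turn":[0,0,0,0,0]}'
python3 - <<'E'
from h import *
a=cv2.imread("pics/scene0.png"); s=snapshot("scene")[:,:,::-1]; t0=cv2.imread("pics/top0.png"); t=snapshot("top")[:,:,::-1]
R={"phone":(382,234,452,284),"jar":(275,158,298,182),"spool":(360,128,384,152),"pot":(464,215,498,246),"driver":(324,284,396,310),"chip":(268,284,322,334),"small":(202,202,252,238),"large":(108,270,212,348),"manifold_base":(322,196,350,216)}
for k,(x0,y0,x1,y1) in R.items(): print(k,(cv2.absdiff(a[y0:y1,x0:x1],np.ascontiguousarray(s[y0:y1,x0:x1])).max(2)>40).sum(),"of",(x1-x0)*(y1-y0))
poly=np.array([(412,150),(458,132),(496,180),(446,190)]); m=np.zeros(s.shape[:2],np.uint8); cv2.fillPoly(m,[poly],1)
n,l,st,c=cv2.connectedComponentsWithStats(((s.max(2)<65)&(m>0)).astype(np.uint8)); print("tray dark",[x for x in st[1:].tolist() if x[4]>15])
# dark outside tray near manifold
print("dark on manifold",(s[150:215,325:415].max(2)<60).sum())
# rib level in the scene: predicted vs. observed grey rib
for z in (.051,.075,.084): print(z,[proj("scene",[.5058-.0476*y,.0243+y,z]).round(1).tolist() for y in(-.02,.02)])
g=cv2.absdiff(a,np.ascontiguousarray(s)).max(2); print((g[225:285,210:300]>40).sum()); state()
E
```

```text
t: 86.05
tcp_pos: [0.2574, 0.3772, 0.368]
tool_rot: [0.687, 0.726, 0.001, -0.0]
force: [-0.0, -0.4, 0.3]
finger_gap: -0.004
gripper_force: 0.0
t: 86.68
tcp_pos: [0.2601, 0.4731, 0.3674]
tool_rot: [0.691, 0.723, -0.001, 0.0]
force: [0.5, 0.5, -0.0]
finger_gap: -0.001
gripper_force: 0.0
phone 0 of 3500
jar 0 of 552
spool 0 of 576
pot 0 of 1054
driver 0 of 1872
chip 0 of 2700
small 0 of 1800
large 0 of 8112
manifold_base 0 of 560
tray dark [[431, 142, 35, 32, 491]]
dark on manifold 4
0.051 [[365.2, 179.5], [378.0, 173.7]]
0.075 [[365.9, 172.7], [378.9, 166.9]]
0.084 [[366.1, 170.0], [379.2, 164.3]]
1326
t 86.78 tcp [260.1 473.5 367.6] y-axis yaw 2.66 z [-0.    -0.001 -1.   ] F [ 1.2 -0.  -0.2] gap 0.001 gf 0.0
```

```bash
python3 -c "
from station import *
print(sign_off())"
```

```text
the job is handed in; nothing more can be done
None
```

The job is handed in at about 87 s of the 210 s: all four bungs lie in the tray, the dust cover is home and level past both catches, and none of the other things on the bench moved. On the first bung, though, the port block lifted off its base twice (by several mm, then about 1 mm) before I widened the rocking; each time it went back down, and I saw no lift on the other three.

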